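# Find the high spot of a belt pulley on the runout stand

### The job

Check the saw's belt pulley on the runout stand: gently swing the spring pointer in until its arm is fully home against the stop and its tip bears in the pulley's groove, then turn the pulley slowly and feel how the pointer rides over its rim. Leave the pulley standing with its highest spot at the pointer, the arm still home, and the loose parts and tools around undisturbed.

Things in the scene. Friction and masses are not known exactly. Their poses are not given: they have to be found in the camera images.
- stand: the runout stand: grey steel plate 190 x 300 x 12 mm lying flat, fixed to the table. Origin under the plate's centre; its x points roughly away from the robot, its y from the arm's pivot towards the pulley. Pulley axis at y = +65 mm, arm pivot at y = -100 mm, both at x = 0 and vertical
- pulley: the steel belt pulley, lying flat, turning freely about the vertical axis, no limit. Origin on the axis, 43 mm above the table; its x axis points to the handle. Flanges 168 mm across, top face 58 mm above the table, hub boss up to 72 mm. Its bearing drags with about 0.16 N m (3 N at the handle), so it stays where it is left unless on a steep flank. Turn it below about 1.2 rad/s (5 s a turn)
- pulley_axis (a point): fixed point on the pulley's axis, 92 mm above the table, level with the handle's middle. Between the flanges the groove floor has radius 72 mm and two smooth humps hidden from view: the high spot rises 4 mm and spreads 23 degrees to each side, a lesser one 2 mm and 16 degrees; where they lie relative to the handle differs every time
- pulley_handle: the pulley's upright black crank handle: 16 mm thick, 63 to 113 mm above the table, 50 mm from the pulley axis; origin at its middle. Its sleeve spins freely on its pin, so a gripper may hold it at one heading through a full turn. Grip it with 25 N or less. A rising flank of the high spot adds about 3 N to the turning force, its top none, and the falling flank helps as much
- swing_arm: swing arm; its y axis points from the pivot to the tip: along the stand's +y when fully home against its stop, at the start 0.7 to 1.2 rad anticlockwise of it (towards the stand's -x side). Origin on the pivot axis, 43 mm above the table. The hinge is stiff, about 0.45 N m (8 N at the knob, up to 13 N as the tip rides onto the groove floor), and stays where it is put. Knob and spring tip belong to it
- pivot_axis (a point): point on the arm's vertical pivot axis, 82 mm above the table, level with the middle of the knob
- swing_knob (a point): middle of the upright black knob on the swing arm: 16 mm thick, 65 to 99 mm above the table, 55 mm from the pivot axis, fixed to the arm (top face 51 mm up); grip it with 25 N or less. The arm's round 8 mm tip has a 3 N/mm spring and hardly any friction: it bears on the plain groove floor with about 5 N, on the lesser hump's top with 10 N, on the high spot's top with 15 N
- pipe_offcut_4: short piece of pipe, 42 mm across, 20 mm high, standing on the stand's plate; leave it; origin under its centre
- nut_1: small hex nut, 19 x 22 x 10 mm, on the stand's plate; leave it; origin under its centre
- spanner_13: spanner, 177 mm long, on the table by the pulley end of the stand; leave it
- hex_key: black bent hex key, 124 mm long, on the table by the pivot end of the stand; leave it
- flange: steel pipe flange, 105 mm across, 17 mm high, on the table to the left; leave it
- pipe_offcut_3: short piece of pipe, 60 mm across, 34 mm high, on the table to the left; leave it

How it is judged:
On the way:
1. the pointer arm is swung home and its tip bears on the groove floor (angle between the y axis of swing_arm and the y axis of stand, either way round below 0.05 rad and contact force between swing_arm and pulley above 2 N), for 0.2 s.
At the end, for the whole second after the job is handed in: The arm is home (within 0.05 rad of its stop), the pulley stands still, and the top of its high spot is at the pointer to about 8 degrees either way: the pointer presses on the rim with more than 13.3 N (15 N on the very top) (contact force between swing_arm and pulley above 13.3 N and angle between the y axis of swing_arm and the y axis of stand, either way round below 0.05 rad and angular speed of pulley below 0.05 rad/s); the robot touches nothing.
It fails at once if the pulley is spun fast (over 2.5 rad/s) (angular speed of pulley above 2.5 rad/s).
It fails at once if the fingers' forces on the handle, or on the swing arm and its knob, add up to more than 80 N (contact force between the fingers and pulley_handle above 80 N or contact force between the fingers and swing_arm above 80 N).
It fails at once if a loose part or tool is moved more than 20 mm (distance of any of pipe_offcut_4, nut_1, spanner_13, hex_key, flange, pipe_offcut_3 from where it was at the start of the episode above 0.02 m).
It also fails if it takes over 72 s, if anything falls off the work surface, if the arm or the gripper's body presses on something with over 40 N, if the wrist force passes 120 N, or if a joint passes its speed limit or range.

### The arm

A 7-joint arm with a two-finger parallel gripper is mounted at the origin on a cart in front of the work surface, level with it; the furniture and walls round the work are solid. World frame = base frame: x ahead of the robot, y to its left, z up, the work surface at z = 0. Lengths are in m, angles in rad, forces in N, time in s.
With the tool pointing down it reaches from about 0.4 to 0.85 m from the base axis. Payload 4.5 kg.
Tool frame: the origin (TCP) lies on the centre line of the jaws, within the pads' length; the fingertips stand 22 mm ahead of it and the grasp point (between the pads) lies 3 mm ahead of it; x points along the fingers, y is the direction in which the jaws open and shut, and the axes are right-handed (so a half turn about x gives the same grasp; the last joint's range is limited). The gripper opens to 88 mm and grips with 3 to 60 N. Pads are 18 mm wide; open, the fingers measure 123 mm over their backs; the gripper's body (75 mm by 187 mm) begins 45 mm behind the grasp point.
Start: joints at [1.213, 0.689, -0.195, 1.565, 0.157, 0.902, -0.215], TCP at [0.239, -0.578, 0.261] pointing down, gripper open.
Joint ranges: [-3.01, 3.01], [-0.46, 2.08], [-1.47, 1.51], [0.13, 2.56], [-1, 4.14], [0.04, 2.09], [-2.66, 2.66]. Speed limits (rad/s): [2.57, 2.57, 3.14, 3.14, 3.14, 3.14, 3.14].

### API

Orientations are given as a 3x3 rotation matrix whose columns are the frame's x, y, z axes.
In Python, from cell import manip gives the robot as it stands.
- The arm moves only by the tool move_arm, never from a script. Its arguments are lists of equal length, an entry for each row: "travel": the shift along the tool's x, y, z each as a share of 80 cm, from -1 to 1, a list of three; "rot": the turn, a rotation vector about the tool's x, y, z each as a share of pi rad, from -1 to 1, a list of three; "gripper": the opening, from 0 (shut) to 1 (fully open). In form: {"travel": [[dx, dy, dz], ...], "rot": [[ax, ay, az], ...], "gripper": [gripper, ...]}. A call has 1 to 12 rows; each row shifts and turns the pose as measured when the row begins, along the tool's axes as they then stand; what a row does not reach is not made up. A row lasts 1/8 s, in which the tool goes at most 62.5 mm and 10.7 degrees, less where a joint would pass 70% of its speed; a pose out of reach is approached as far as the arm can. A call with a number of a shift or a turn outside -1 to 1 is refused whole. A call with a gripper value outside its range is refused whole. The fingers move at their own pace and stop on an object; "newtons" is the grip in N (left out, the last holds). Time passes only in rows, so rows that do not move let the fingers close. It gives the time, the measured TCP pose, the force and the opening at its end, in the units of the state.
- manip.read_state(): the state, without advancing time (a new reading comes with each control period).
- manip.camera(name): name is "scene" or "side" or "wrist"; returns the picture (384x512x3 uint8, red, green, blue); there is no depth.
- manip.camera_info(name): a dict with "intrinsics" (3x3 intrinsics, pixels), "world_to_cam" (4x4, takes a point from world to camera coordinates). Camera axes: x right, y up, looking along -z (the intrinsics and any distortion apply to the point x, -y, -z); pixel columns grow to the right and rows downward; lengths in m; the calibration is good to about 2 mm. The wrist camera is an equidistant fisheye: a pixel r from the principal point sees the ray r / f radians off the axis. A picture is of the moment at which its call begins: read the wrist's pose just before it. camera_info takes no time and is no camera call; for the wrist camera it gives the pose at the moment of the call.
- manip.close_job(): hands the job in, once; it reports no verdict.
The state is a dict: "clock": time; "q": joint angles; "qvel": joint speeds; "tau": joint torques, N m; "tcp_pos": TCP position; "tool_rot": TCP orientation; "ft_force": force on the tool from outside, world axes, zero at the start; "torque": the same for the moment, N m; "finger_gap": finger opening in m.
Only numpy, scipy, OpenCV 4.12 (cv2) and the standard library are available. Lean on these libraries where they do the work, as an engineer would, in place of code of your own. Each camera call takes 0.05 s, during which the arm holds its last target.

## Working session

There is one attempt and no reset: what is moved stays moved. The work goes in short steps, Python scripts to look and compute and a tool call to move; the robot and the scene stay as the last step left them, time stands still between calls to the robot, and variables do not carry over. Pictures are saved under pics/ and viewed, and the job is handed in when it is done.

Besides the shell and the picture viewer there is one more tool, called after "Call:" as name(argument=value, ...) on one line, values as JSON. move_arm: Moves the arm, as the interface text tells. Shift numbers are shares of 80 cm and turn numbers shares of pi rad, none past 1 either way. Its arguments: {"type":"object","properties":{"travel":{"type":"array"},"rot":{"type":"array"},"gripper":{"type":"array"},"newtons":{"type":"number"}},"required":["travel","rot","gripper"]}

```bash
ls; mkdir -p pics; python3 - <<'E'
from cell import manip
import cv2
s=manip.read_state()
for k,v in s.items(): print(k,v)
for n in ["scene","side","wrist"]:
    im=manip.camera(n); cv2.imwrite(f"pics/{n}0.png",im[:,:,::-1])
    i=manip.camera_info(n); print(n,i)
E
```

```text
pics
clock 0.0
q [ 1.21279346  0.69001243 -0.19449278  1.56633718  0.15731061  0.90250645
 -0.21507174]
qvel [ 3.29595659e-04  1.22924388e-03 -9.34074187e-05 -6.80937024e-06
  1.00821153e-03 -2.08864760e-05 -3.37883904e-04]
tau [ 3.42363173e-04 -5.27569306e+01 -1.26690645e+00 -1.53426397e+01
 -5.26798808e-02  6.58236619e-03  1.76346362e-04]
tcp_pos [ 0.23837595 -0.57711259  0.25989354]
tool_rot [[-8.56024086e-04  3.81948792e-01 -9.24183092e-01]
 [ 1.66461174e-03 -9.24181606e-01 -3.81949720e-01]
 [-9.99998248e-01 -1.86536418e-03  1.55325272e-04]]
ft_force [-0.49182297 -0.40453012  0.03475981]
torque [-0.00727493  0.05864397  0.00461793]
finger_gap 0.08799877931920866
scene {'intrinsics': array([[420.13358284,   0.        , 252.38130276],
       [  0.        , 420.13358284, 187.88472143],
       [  0.        ,   0.        ,   1.        ]]), 'world_to_cam': array([[-0.8063151 , -0.59094095,  0.02539204,  0.40640577],
       [ 0.29056962, -0.3583478 ,  0.88721821, -0.22675881],
       [-0.51519439,  0.72275559,  0.46065073, -0.97616991],
       [ 0.        ,  0.        ,  0.        ,  1.
[... 187 characters left out ...]
 'world_to_cam': array([[ 0.4267524 ,  0.90424612, -0.01487748, -0.22700158],
       [-0.49933303,  0.24930867,  0.82976606,  0.18645403],
       [ 0.75402182, -0.34667584,  0.55791303, -1.4898762 ],
       [ 0.        ,  0.        ,  0.        ,  1.        ]])}
wrist {'intrinsics': array([[297.31863964,   0.        , 253.31775524],
       [  0.        , 297.31863964, 191.9673982 ],
       [  0.        ,   0.        ,   1.        ]]), 'world_to_cam': array([[ 0.38245575, -0.92397081, -0.00235406, -0.62361512],
       [ 0.8760219 ,  0.36341618, -0.3170399 ,  0.04589193],
       [ 0.29379112,  0.11919152,  0.94840928, -0.39206148],
       [ 0.        ,  0.        ,  0.        ,  1.        ]])}
```

View pics/scene0.png

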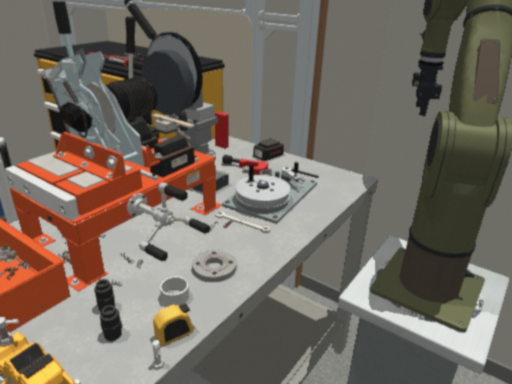

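View pics/side0.png

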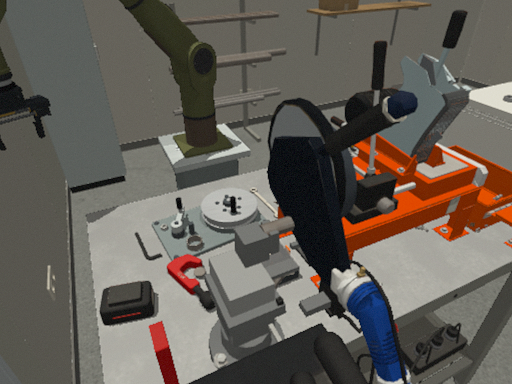

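View pics/wrist0.png

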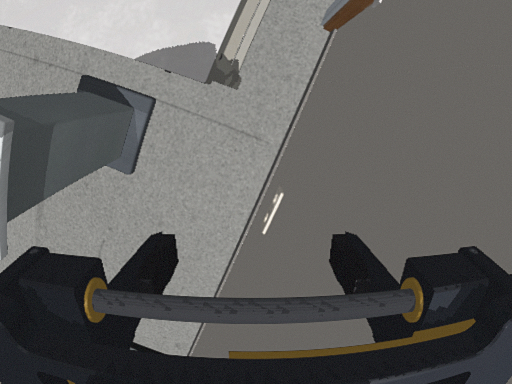

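The scene view shows the pulley at about (262,190) with its stand, and the side view shows it at about (229,208). I'll enlarge both crops.

```bash
python3 - <<'E'
import cv2
a=cv2.imread("pics/scene0.png")[145:240,205:335]; b=cv2.imread("pics/side0.png")[180:270,125:290]
cv2.imwrite("pics/s0z.png",cv2.resize(a,None,fx=6,fy=6,interpolation=cv2.INTER_CUBIC))
cv2.imwrite("pics/d0z.png",cv2.resize(b,None,fx=4.8,fy=4.8,interpolation=cv2.INTER_CUBIC))
E
```

```text
(no output)
```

View pics/s0z.png

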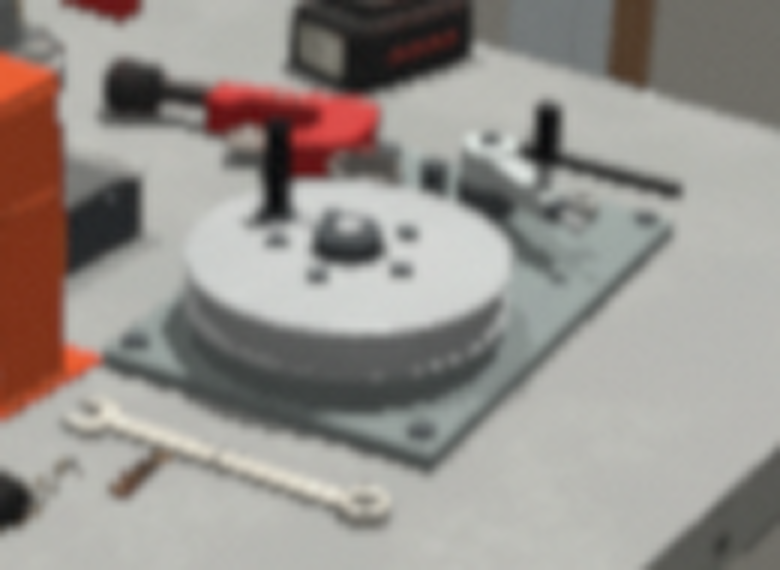

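View pics/d0z.png

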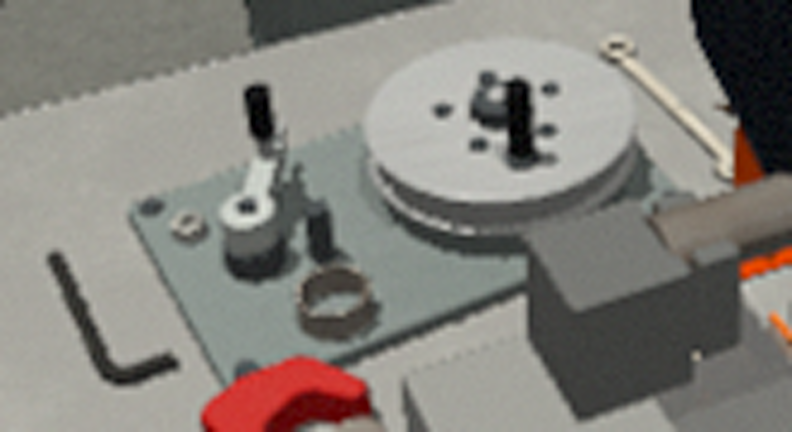

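```bash
cat >h.py <<'E'
import numpy as np
from cell import manip
def ray(n,u,v,info=None):
    i=info or manip.camera_info(n);K=i["intrinsics"];T=i["world_to_cam"]
    x=(u-K[0,2])/K[0,0];y=(v-K[1,2])/K[1,1]
    if n=="wrist":
        r=np.hypot(x,y); s=np.sin(r)/r if r>1e-9 else 1; d=np.array([x*s,-y*s,-np.cos(r)])
    else: d=np.array([x,-y,-1.])
    R=T[:3,:3]; return -R.T@T[:3,3], R.T@d/np.linalg.norm(d)
def plane(n,u,v,z,info=None):
    o,d=ray(n,u,v,info); return o+d*(z-o[2])/d[2]
def tri(rs):
    A=0;b=0
    for o,d in rs:
        P=np.eye(3)-np.outer(d,d);A=A+P;b=b+P@o
    return np.linalg.solve(A,b)
E
python3 - <<'E'
from h import *
S=lambda u,v:(u/6+205,v/6+145); D=lambda u,v:(u/4.8+125,v/4.8+180)
np.set_printoptions(precision=4,suppress=True)
for nm,s,d,z in [("hub",(350,222),(491,92),.072),("htop",(277,122),(517,85),.113),("ktop",(548,105),(257,92),.099),("kmid",(548,132),(260,115),.082),("piv",(490,140),(247,204),.055)]:
    print(nm,tri([ray("scene",*S(*s)),ray("side",*D(*d))]),plane("scene",*S(*s),z),plane("side",*D(*d),z))
for c in [(100,358),(430,467),(674,230)]: print(plane("scene",*S(*c),.012))
print(plane("side",*D(132,213),.012))
E
```

```text
hub [ 0.5256 -0.0848  0.0701] [ 0.5236 -0.0796  0.072 ] [ 0.5265 -0.0863  0.072 ]
htop [ 0.576  -0.0873  0.1095] [ 0.5715 -0.0809  0.113 ] [ 0.5805 -0.089   0.113 ]
ktop [ 0.4949 -0.2209  0.0955] [ 0.4911 -0.2152  0.099 ] [ 0.5008 -0.2214  0.099 ]
kmid [ 0.4946 -0.2217  0.0791] [ 0.4916 -0.2184  0.082 ] [ 0.5003 -0.2218  0.082 ]
piv [ 0.5421 -0.2444  0.0533] [ 0.5402 -0.2408  0.055 ] [ 0.5438 -0.2449  0.055 ]
[0.6007 0.0247 0.012 ]
[0.4148 0.007  0.012 ]
[ 0.4441 -0.2855  0.012 ]
[ 0.4674 -0.3027  0.012 ]
```

Call:
move_arm(travel=[[-0.0125, -0.042, -0.06], [-0.0125, -0.042, -0.06], [-0.0125, -0.042, -0.06], [-0.0125, -0.042, -0.06], [-0.0125, -0.042, -0.06], [-0.0125, -0.042, -0.06], [0, 0, 0], [0, 0, 0]], rot=[[0, 0, 0], [0, 0, 0], [0, 0, 0], [0, 0, 0], [0, 0, 0], [0, 0, 0], [0, 0, 0], [0, 0, 0]], gripper=[1, 1, 1, 1, 1, 1, 1, 1])

```text
clock: 1.15
tcp_pos: [0.4331, -0.2727, 0.3195]
tool_rot: [[-0.001, 0.381, -0.925], [0.003, -0.925, -0.381], [-1.0, -0.003, 0.0]]
ft_force: [0.6, -0.3, -0.1]
finger_gap: 0.0885
```

```bash
cat >snap.py <<'E'
import sys,cv2
from h import *
np.set_printoptions(precision=4,suppress=True)
s=manip.read_state();i=manip.camera_info("wrist");im=manip.camera("wrist")
n=sys.argv[1];cv2.imwrite(f"pics/{n}.png",im[:,:,::-1])
cv2.imwrite(f"pics/{n}z.png",cv2.resize(im[:,:,::-1],(768,576),interpolation=cv2.INTER_CUBIC))
import pickle;pickle.dump((s,i),open(f"pics/{n}.pkl","wb"))
T=i["world_to_cam"];print(s["clock"],s["tcp_pos"],s["tool_rot"],s["q"],-T[:3,:3].T@T[:3,3])
E
python3 snap.py w1
```

```text
1.15 [ 0.4331 -0.2727  0.3195] [[-0.0014  0.3806 -0.9247]
 [ 0.0028 -0.9247 -0.3806]
 [-1.     -0.0031  0.0003]] [ 0.602   0.467  -0.1977  1.8222  0.1138  0.8659 -0.8295] [ 0.5083 -0.2419  0.4443]
```

View pics/w1z.png

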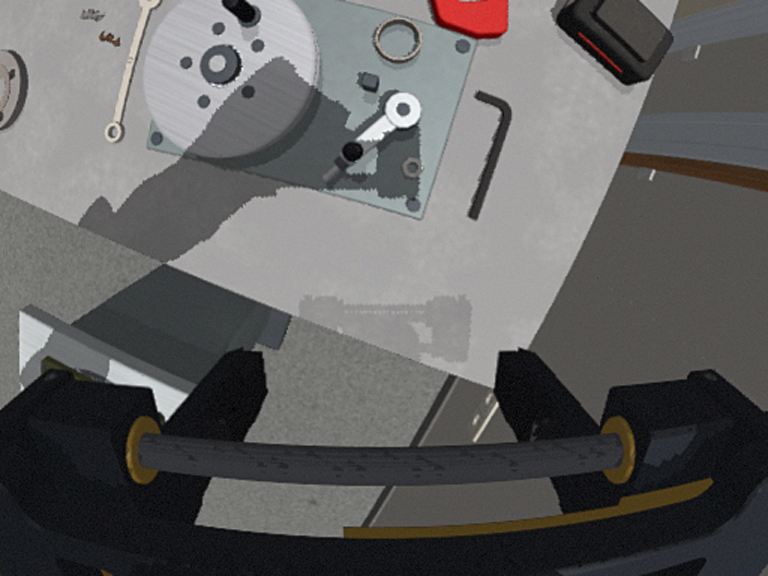

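```bash
python3 - <<'E'
from h import *
import pickle
np.set_printoptions(precision=4,suppress=True)
s,i=pickle.load(open("pics/w1.pkl","rb"))
P=lambda u,v,z:plane("wrist",u/1.5,v/1.5,z,i)
for n,u,v,z in [("hub",221,65,.072),("disc",231,75,.058),("piv",403,110,.055),("knob",352,151,.099),("htop",232,5,.113),("c1",420,218,.012),("c2",147,150,.012),("c3",476,38,.012),("nut",412,167,.022)]: print(n,P(u,v,z))
E
```

```text
hub [ 0.5255 -0.0871  0.072 ]
disc [ 0.5202 -0.0941  0.058 ]
piv [ 0.5427 -0.2472  0.055 ]
knob [ 0.4947 -0.2229  0.099 ]
htop [ 0.5714 -0.0931  0.113 ]
c1 [ 0.4558 -0.3041  0.012 ]
c2 [ 0.4215 -0.0116  0.012 ]
c3 [ 0.6429 -0.2841  0.012 ]
nut [ 0.4991 -0.2763  0.022 ]
```

```bash
cat >plan.py <<'E'
# python plan.py x y z yheading_deg n  -> rows (travel shares, rot shares) from current state
import sys
from h import *
from scipy.spatial.transform import Rotation as Ro
def rows(path):  # path: list of (pos, R)
    s=manip.read_state();p,R=s["tcp_pos"],s["tool_rot"];t=[];r=[]
    for q,Q in path:
        t.append([round(float(a),4) for a in R.T@(q-p)/.8]); r.append([round(float(a),3) for a in Ro.from_matrix(R.T@Q).as_rotvec()/np.pi]); p,R=q,Q
    print('travel',t);print('rot',r)
def down(h):
    h=np.radians(h);y=np.array([np.cos(h),np.sin(h),0]);x=np.array([0,0,-1.]);return np.c_[x,y,np.cross(x,y)]
def head():
    y=manip.read_state()["tool_rot"][:,1];return np.degrees(np.arctan2(y[1],y[0]))
if __name__=="__main__":
    x,y,z,hd,n=map(float,sys.argv[1:6]);n=int(n);s=manip.read_state();p0=s["tcp_pos"];h0=head()
    dh=(hd-h0+180)%360-180
    rows([(p0+(np.array([x,y,z])-p0)*k/n,down(h0+dh*k/n)) for k in range(1,n+1)])
E
python3 plan.py .4947 -.2225 .15 -117 5
```

```text
travel [[0.0424, -0.0056, -0.0189], [0.0424, -0.0089, -0.0177], [0.0424, -0.0118, -0.0159], [0.0424, -0.0143, -0.0136], [0.0424, -0.0164, -0.011]]
rot [[0.055, -0.0, 0.001], [0.055, 0.0, 0.0], [0.055, 0.0, 0.0], [0.055, 0.0, 0.0], [0.055, 0.0, 0.0]]
```

Call:
move_arm(travel=[[0.0424, -0.0056, -0.0189], [0.0424, -0.0089, -0.0177], [0.0424, -0.0118, -0.0159], [0.0424, -0.0143, -0.0136], [0.0424, -0.0164, -0.011], [0, 0, 0], [0, 0, 0]], rot=[[0.055, 0, 0.001], [0.055, 0, 0], [0.055, 0, 0], [0.055, 0, 0], [0.055, 0, 0], [0, 0, 0], [0, 0, 0]], gripper=[1, 1, 1, 1, 1, 1, 1], newtons=20)

```text
clock: 2.08
tcp_pos: [0.4916, -0.2363, 0.145]
tool_rot: [[-0.002, -0.496, -0.868], [-0.007, -0.868, 0.496], [-1.0, 0.007, -0.002]]
ft_force: [-0.4, -0.1, -0.1]
finger_gap: 0.0884
```

```bash
python3 snap.py w2;python3 plan.py .4947 -.2225 .092 -117 3
```

```text
2.075 [ 0.4916 -0.2363  0.145 ] [[-0.0021 -0.4959 -0.8684]
 [-0.0072 -0.8683  0.4959]
 [-1.      0.0073 -0.0018]] [ 0.3154  0.76    0.0737  1.9168 -0.0962  0.4673 -1.6349] [ 0.5622 -0.2766  0.27  ]
travel [[0.0221, -0.0057, 0.0018], [0.0221, -0.0056, 0.0016], [0.0221, -0.0056, 0.0015]]
rot [[-0.005, -0.001, -0.002], [-0.005, 0.0, 0.0], [-0.005, 0.0, 0.0]]
```

View pics/w2z.png

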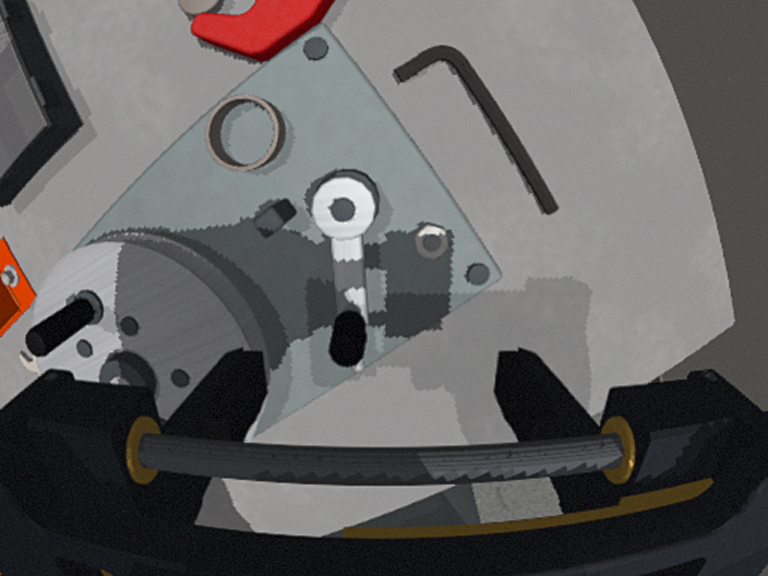

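Call:
move_arm(travel=[[-0.002, 0, 0], [-0.002, 0, 0], [-0.002, 0, 0], [-0.002, 0, 0], [-0.002, 0, 0], [-0.002, 0, 0], [0, 0, 0], [0, 0, 0], [0, 0, 0]], rot=[[-0.0564, 0, 0], [-0.0564, 0, 0], [-0.0564, 0, 0], [-0.0564, 0, 0], [-0.0564, 0, 0], [-0.0564, 0, 0], [-0.0564, 0, 0], [-0.0564, 0, 0], [-0.0564, 0, 0]], gripper=[1, 1, 1, 1, 1, 1, 1, 1, 1])

```text
clock: 3.25
tcp_pos: [0.4895, -0.2509, 0.1704]
tool_rot: [[0.015, 0.903, -0.43], [-0.026, -0.429, -0.903], [-1.0, 0.025, 0.017]]
ft_force: [0.0, -1.1, 0.1]
finger_gap: 0.0882
```

Call:
move_arm(travel=[[0, 0, 0], [0, 0, 0], [0, 0, 0], [0, 0, 0], [0, 0, 0], [0, 0, 0], [0, 0, 0], [0, 0, 0], [0, 0, 0]], rot=[[-0.0564, 0, 0], [-0.0564, 0, 0], [-0.0564, 0, 0], [-0.0564, 0, 0], [-0.0564, 0, 0], [-0.0564, 0, 0], [-0.0564, 0, 0], [-0.0564, 0, 0], [0, 0, 0]], gripper=[1, 1, 1, 1, 1, 1, 1, 1, 1])

```text
clock: 4.38
tcp_pos: [0.4853, -0.2693, 0.1852]
tool_rot: [[0.029, 0.529, 0.848], [-0.055, 0.848, -0.527], [-0.998, -0.032, 0.054]]
ft_force: [0.9, -0.1, -0.2]
finger_gap: 0.0881
```

```bash
python3 snap.py w3;python3 plan.py .4947 -.2225 .15 63 1
```

```text
4.375 [ 0.4853 -0.2693  0.1852] [[ 0.0286  0.529   0.8482]
 [-0.0555  0.848  -0.527 ]
 [-0.998  -0.032   0.0536]] [ 0.8433  0.7872 -0.7614  1.882   0.8471  0.7827  0.6138] [ 0.4105 -0.2192  0.3053]
travel [[0.041, 0.0572, -0.0234]]
rot [[-0.028, 0.017, 0.011]]
```

View pics/w3z.png

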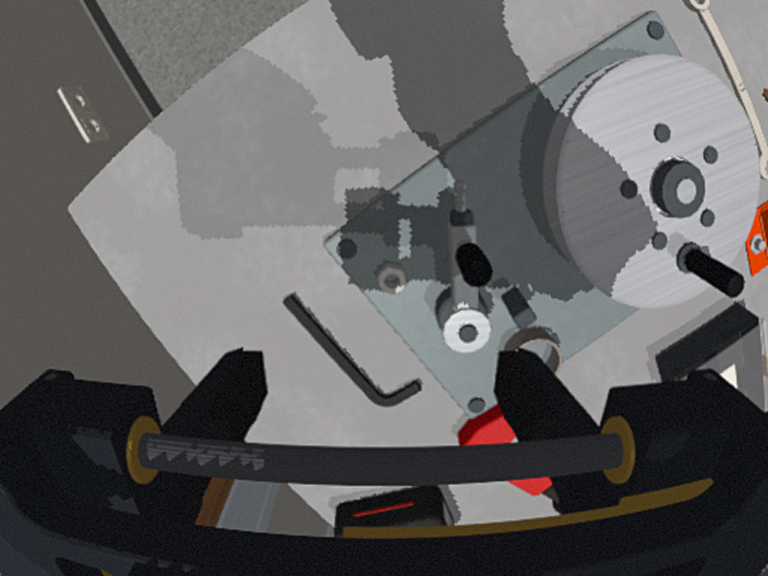

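```bash
python3 - <<'E'
from h import *
import pickle
np.set_printoptions(precision=4,suppress=True)
s,i=pickle.load(open("pics/w3.pkl","rb"))
P=lambda u,v,z:plane("wrist",u/1.5,v/1.5,z,i)
for n,u,v,z in [("hub",677,188,.072),("hub b",677,188,.072),("piv",468,332,.055),("knob t",479,272,.099),("knob t2",466,255,.099),("htop",733,281,.113),("hbot",692,256,.063),("c1",326,239,.012),("c2",655,11,.012),("nut",391,278,.022)]: print(n,P(u,v,z))
E
python3 plan.py .4947 -.2225 .15 63 2
```

```text
hub [ 0.522  -0.0881  0.072 ]
hub b [ 0.522  -0.0881  0.072 ]
piv [ 0.5442 -0.2461  0.055 ]
knob t [ 0.4941 -0.2213  0.099 ]
knob t2 [ 0.483  -0.2227  0.099 ]
htop [ 0.5719 -0.0903  0.113 ]
hbot [ 0.5752 -0.0872  0.063 ]
c1 [ 0.4536 -0.3008  0.012 ]
c2 [ 0.4254 -0.0093  0.012 ]
nut [ 0.498  -0.2756  0.022 ]
travel [[0.0205, 0.0286, -0.0117], [0.022, 0.0283, -0.0093]]
rot [[-0.014, 0.017, 0.011], [-0.014, 0.0, 0.0]]
```

Call:
move_arm(travel=[[0.0205, 0.0286, -0.0117], [0.022, 0.0283, -0.0093], [0, 0, 0]], rot=[[-0.014, 0.017, 0.011], [-0.014, 0, 0], [0, 0, 0]], gripper=[1, 1, 1])

```text
clock: 4.8
tcp_pos: [0.4949, -0.2248, 0.1515]
tool_rot: [[0.002, 0.461, 0.887], [-0.003, 0.887, -0.461], [-1.0, -0.002, 0.003]]
ft_force: [-0.0, -0.3, 1.0]
finger_gap: 0.0882
```

```bash
python3 plan.py .4945 -.222 .092 63 3
```

```text
travel [[0.0248, 0.001, -0.0008], [0.0248, 0.001, -0.0007], [0.0248, 0.001, -0.0007]]
rot [[-0.001, 0.001, 0.001], [-0.001, 0.0, 0.0], [-0.001, 0.0, 0.0]]
```

Call:
move_arm(travel=[[0.0248, 0.001, -0.0008], [0.0248, 0.001, -0.0008], [0.0248, 0.001, -0.0007], [0, 0, 0], [0, 0, 0], [0, 0, 0], [0, 0, 0], [0, 0, 0]], rot=[[0, 0, 0], [0, 0, 0], [0, 0, 0], [0, 0, 0], [0, 0, 0], [0, 0, 0], [0, 0, 0], [0, 0, 0]], gripper=[1, 1, 1, 0.4, 0.15, 0.15, 0, 0], newtons=20)

```text
clock: 5.8
tcp_pos: [0.4965, -0.2315, 0.0976]
tool_rot: [[0.01, 0.477, 0.879], [-0.016, 0.879, -0.477], [-1.0, -0.01, 0.017]]
ft_force: [0.6, -0.6, 0.1]
finger_gap: 0.04
```

```bash
python3 snap.py w4
```

```text
5.8 [ 0.4965 -0.2315  0.0976] [[ 0.01    0.4774  0.8786]
 [-0.0163  0.8787 -0.4772]
 [-0.9998 -0.0096  0.0166]] [ 0.7343  0.9208 -0.6747  1.9204  0.9812  0.6581  0.496 ] [ 0.4215 -0.1904  0.2211]
```

View pics/w4z.png

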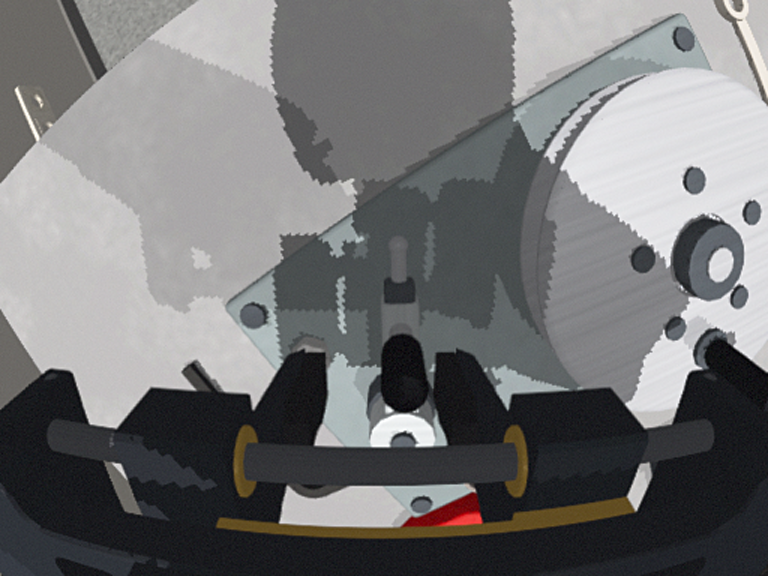

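```bash
python3 plan.py .4945 -.222 .093 63 2
```

```text
travel [[0.0028, 0.0046, -0.004], [0.0029, 0.0047, -0.0039]]
rot [[-0.004, 0.005, 0.003], [-0.004, 0.0, 0.0]]
```

Call:
move_arm(travel=[[0.0028, 0.0046, -0.004], [0.0029, 0.0047, -0.004], [0, 0.001, 0], [0, 0.001, 0], [0, 0.001, 0], [0, 0, 0]], rot=[[-0.004, 0.005, 0.003], [-0.004, 0, 0], [0, 0, 0], [0, 0, 0], [0, 0, 0], [0, 0, 0]], gripper=[0.3, 0.2, 0, 0, 0, 0], newtons=20)

```text
clock: 6.6
tcp_pos: [0.494, -0.2208, 0.0925]
tool_rot: [[-0.003, 0.454, 0.891], [-0.003, 0.891, -0.455], [-1.0, -0.004, -0.002]]
ft_force: [-0.9, -1.3, 0.4]
finger_gap: 0.0153
```

```bash
python3 snap.py w5; python3 -c "
from h import *;print(manip.read_state()['torque'])"
```

```text
6.6 [ 0.494  -0.2208  0.0925] [[-0.0031  0.4545  0.8907]
 [-0.0027  0.8907 -0.4545]
 [-1.     -0.0039 -0.0015]] [ 0.7268  0.9318 -0.6836  1.9255  0.9768  0.6629  0.5099] [ 0.4196 -0.1833  0.2175]
[-0.30440173  0.06276522 -0.01686884]
```

View pics/w5z.png

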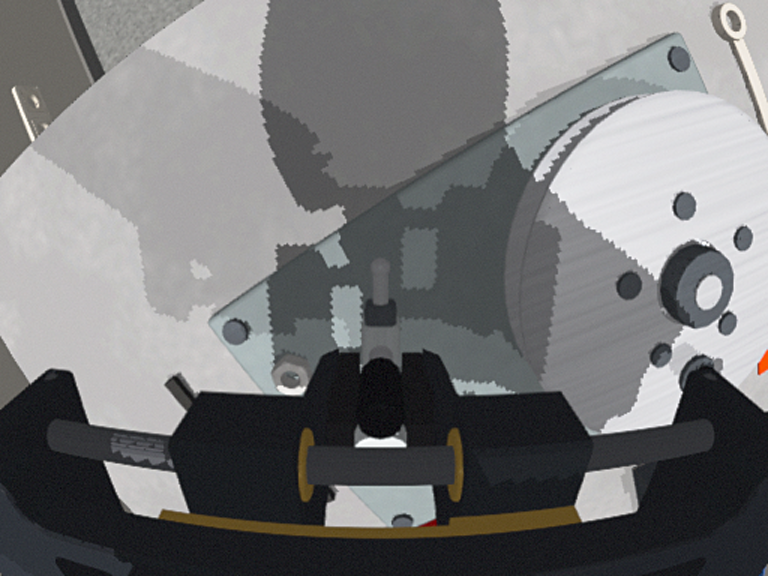

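Call:
move_arm(travel=[[0, 0.006, 0.0003], [0, 0.006, 0.0003], [0, 0.006, 0.0003], [0, 0.006, 0.0003]], rot=[[0.0278, 0, 0], [0.0278, 0, 0], [0.0278, 0, 0], [0.0278, 0, 0]], gripper=[0, 0, 0, 0])

```text
clock: 7.15
tcp_pos: [0.502, -0.2105, 0.0924]
tool_rot: [[-0.011, 0.741, 0.672], [-0.011, 0.672, -0.741], [-1.0, -0.016, 0.001]]
ft_force: [-3.6, -3.0, 5.0]
finger_gap: 0.0153
```

```bash
cat >arc.py <<'E'
import sys
from plan import *
c=np.array([.5438,-.2472]); s=manip.read_state(); p=s["tcp_pos"]; d=p[:2]-c
a=np.degrees(np.arctan2(d[1],d[0]));h=head()
print("r",np.hypot(*d),"angle to home",a-96.7,"head-to-tangent",h-(a-90),"z",p[2],"F",s["ft_force"],"T",s["torque"],"gap",s["finger_gap"])
if len(sys.argv)>1:
    n=int(sys.argv[1]);goal=float(sys.argv[2]);hg=float(sys.argv[3]);path=[]
    for k in range(1,n+1):
        t=np.radians(a+(96.7+goal-a)*k/n);path.append((np.array([*(c+.055*np.array([np.cos(t),np.sin(t)])),.092]),down(h+(hg-h)*k/n)))
    rows(path)
E
python3 arc.py 4 15 21.7
```

```text
r 0.05568418850809229 angle to home 42.018481838263924 head-to-tangent -6.518545871317521 z 0.09243701060969853 F [-3.58124992 -2.98127904  4.96411994] T [-0.58071626  0.69339417  0.1715861 ] gap 0.015295351734480041
travel [[0.0004, 0.0082, 0.0004], [0.0, 0.0081, -0.0002], [0.0, 0.0081, 0.0], [0.0, 0.0081, 0.0002]]
rot [[0.028, 0.001, 0.005], [0.028, 0.0, 0.0], [0.028, 0.0, 0.0], [0.028, 0.0, 0.0]]
```

Call:
move_arm(travel=[[0.0, 0.0085, 0.0004], [0.0, 0.0085, 0.0], [0.0, 0.0085, 0.0002], [0, 0.0085, 0.0002]], rot=[[0.024, 0.001, 0.003], [0.024, 0, 0], [0.024, 0, 0], [0.024, 0, 0]], gripper=[0, 0, 0, 0])

```text
clock: 7.65
tcp_pos: [0.5156, -0.1987, 0.0923]
tool_rot: [[-0.024, 0.912, 0.41], [-0.011, 0.41, -0.912], [-1.0, -0.026, 0.0]]
ft_force: [-6.8, -2.2, 8.4]
finger_gap: 0.0156
```

```bash
python3 arc.py 3 0 6.7
```

```text
r 0.056106257144578106 angle to home 23.45450182595735 head-to-tangent -5.933440075499085 z 0.09233698990785609 F [-6.76895631 -2.21544644  8.43468915] T [-0.43260301  1.01887962  0.09650174] gap 0.015613867207252023
travel [[0.0002, 0.0095, 0.001], [0.0, 0.0094, -0.0], [0.0, 0.0094, 0.0003]]
rot [[0.032, 0.0, 0.008], [0.032, 0.0, 0.0], [0.032, 0.0, 0.0]]
```

Call:
move_arm(travel=[[0.0, 0.009, 0.0006], [0.0, 0.009, 0.0002], [0.0, 0.009, 0.0002]], rot=[[0.024, 0, 0.006], [0.024, 0, 0.001], [0.024, 0, 0.001]], gripper=[0, 0, 0])

```text
clock: 8.02
tcp_pos: [0.5275, -0.1931, 0.0923]
tool_rot: [[-0.018, 0.982, 0.187], [-0.006, 0.187, -0.982], [-1.0, -0.019, 0.003]]
ft_force: [-6.8, -0.9, 8.1]
finger_gap: 0.0151
```

```bash
python3 arc.py 2 0 6.7
```

```text
r 0.056480951341691475 angle to home 10.120863240973847 head-to-tangent -6.041167312704891 z 0.09231141842417104 F [-6.75838811 -0.88478143  8.06062832] T [-0.26193172  1.25536165  0.07626418] gap 0.015063477000088173
travel [[0.0003, 0.0063, 0.0015], [0.0, 0.0061, -0.0001]]
rot [[0.011, 0.001, 0.006], [0.011, 0.0, 0.0]]
```

Call:
move_arm(travel=[[0.0, 0.0075, 0.001], [0.0, 0.0075, 0.0002], [0, 0.004, 0]], rot=[[0.013, 0, 0.005], [0.013, 0, 0.001], [0.005, 0, 0]], gripper=[0, 0, 0])

```text
clock: 8.4
tcp_pos: [0.5325, -0.1917, 0.0923]
tool_rot: [[-0.02, 0.996, 0.087], [-0.006, 0.087, -0.996], [-1.0, -0.021, 0.004]]
ft_force: [-5.6, -1.1, 7.6]
finger_gap: 0.0148
```

```bash
python3 arc.py 1 0 6.7
```

```text
r 0.056656097381409906 angle to home 4.790784151583594 head-to-tangent -6.5051901570963375 z 0.09231882023720636 F [-5.61622044 -1.09923242  7.56838261] T [-0.36505689  1.06531308  0.13652986] gap 0.014837137741167303
travel [[0.0003, 0.006, 0.0016]]
rot [[-0.01, 0.001, 0.007]]
```

Call:
move_arm(travel=[[0.0, 0.009, 0.001], [0.0, 0.009, 0.0002], [0, 0.009, 0]], rot=[[0, 0, 0.005], [0, 0, 0.001], [0, 0, 0]], gripper=[0, 0, 0])

```text
clock: 8.78
tcp_pos: [0.5366, -0.1906, 0.0921]
tool_rot: [[-0.038, 0.996, 0.085], [-0.008, 0.085, -0.996], [-0.999, -0.038, 0.005]]
ft_force: [-13.1, -1.3, 15.0]
finger_gap: 0.0149
```

```bash
python3 arc.py 1 0 6.7; python3 snap.py w6
```

```text
r 0.05702780848285406 angle to home 0.5184272163311476 head-to-tangent -2.3600990267042725 z 0.092060262722151 F [-13.12818221  -1.33646426  14.98277916] T [-0.24414484  2.56678604 -0.15736194] gap 0.014922880199411336
travel [[0.0001, 0.0007, 0.0025]]
rot [[-0.01, 0.001, 0.012]]
8.775 [ 0.5366 -0.1906  0.0921] [[-0.0377  0.9957  0.0849]
 [-0.0083  0.0846 -0.9964]
 [-0.9993 -0.0383  0.005 ]] [ 0.5165  0.9096 -0.4656  1.817   0.685   0.6232 -0.2973] [ 0.533  -0.1077  0.2164]
```

View pics/w6z.png

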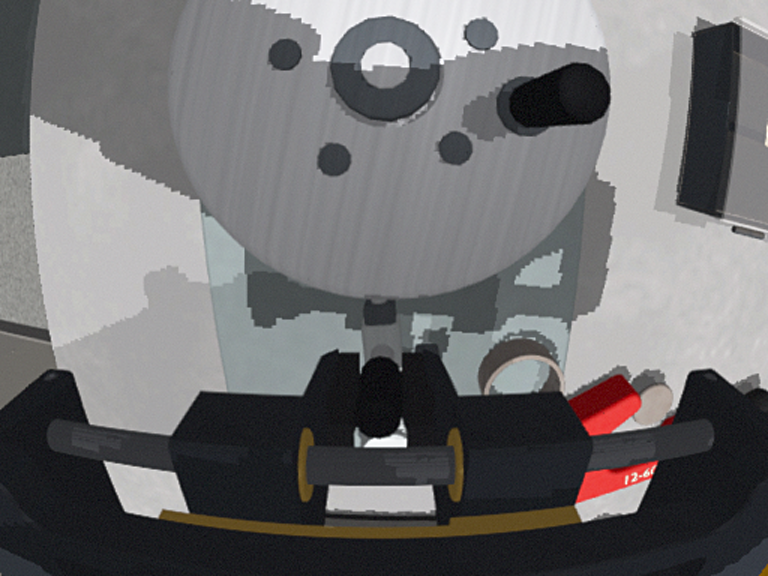

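Call:
move_arm(travel=[[0.0, 0.01, 0.001], [0.0, 0.011, 0.0]], rot=[[0, 0, 0.005], [0, 0, 0.005]], gripper=[0, 0])

```text
clock: 9.07
tcp_pos: [0.5402, -0.1896, 0.0918]
tool_rot: [[-0.035, 0.996, 0.083], [-0.008, 0.083, -0.997], [-0.999, -0.035, 0.005]]
ft_force: [-20.5, -1.5, 23.9]
finger_gap: 0.0152
```

```bash
python3 arc.py 1 0 6.7
```

```text
r 0.05767368079005821 angle to home -3.108238824777743 head-to-tangent 1.1738064312894938 z 0.09183338186506618 F [-20.45202483  -1.54786108  23.94727628] T [-0.32327372  4.23734175 -0.19720901] gap 0.01524767394766488
travel [[-0.0001, -0.0038, 0.0034]]
rot [[-0.011, 0.002, 0.011]]
```

```bash
python3 snap.py w7; python3 -c "
import cv2
a=cv2.imread('pics/w6.png')[170:300,200:340];b=cv2.imread('pics/w7.png')[170:300,200:340]
import numpy as np
cv2.imwrite('pics/w67.png',cv2.resize(np.hstack([a,b]),None,fx=2.8,fy=2.8,interpolation=cv2.INTER_CUBIC))"
```

```text
9.075 [ 0.5402 -0.1896  0.0918] [[-0.0347  0.9959  0.0833]
 [-0.0084  0.083  -0.9965]
 [-0.9994 -0.0352  0.0055]] [ 0.5133  0.9117 -0.4659  1.8104  0.6842  0.6244 -0.2993] [ 0.5363 -0.1066  0.2161]
```

View pics/w67.png

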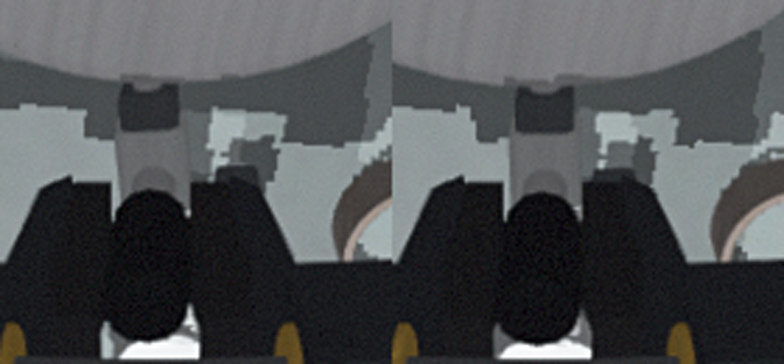

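```bash
python3 - <<'E'
from h import *
import pickle
np.set_printoptions(precision=4,suppress=True)
for n,u0 in (("w6",0),("w7",392)):
    s,i=pickle.load(open(f"pics/{n}.pkl","rb"))
    for u,v in ([(149,107),(152,135)] if n=="w6" else [(545,108),(545,133)]):
        for z in(.043,.051):
            p=plane("wrist",(u-u0)/2.8+200,v/2.8+170,z,i);d=p-[.5438,-.2472,0]
            print(n,p,np.degrees(np.arctan2(d[1],d[0]))-96.7,np.hypot(*d[:2]))
E
```

```text
w6 [ 0.5321 -0.1775  0.043 ] 2.8273818892163973 0.07069775099721436
w6 [ 0.5321 -0.1743  0.051 ] 2.3821372597913353 0.07387032848978675
w6 [ 0.5334 -0.1842  0.043 ] 2.714028543630363 0.06381045379402206
w6 [ 0.5333 -0.1807  0.051 ] 2.2361656296367443 0.06730208505266233
w7 [ 0.5368 -0.1765  0.043 ] -1.0070149511809063 0.07102921105575598
w7 [ 0.5367 -0.1733  0.051 ] -1.2387388085604982 0.07424547262470424
w7 [ 0.5373 -0.1826  0.043 ] -0.9317090133755528 0.06491168664762671
w7 [ 0.5372 -0.1791  0.051 ] -1.1903512065921973 0.06841036168276753
```

Call:
move_arm(travel=[[0.0, 0.012, 0.001]], rot=[[0, 0, 0.002]], gripper=[0])

```text
clock: 9.25
tcp_pos: [0.5404, -0.1896, 0.0918]
tool_rot: [[-0.048, 0.995, 0.082], [-0.01, 0.082, -0.997], [-0.999, -0.049, 0.006]]
ft_force: [-22.0, 2.1, 23.2]
finger_gap: 0.0153
```

Call:
move_arm(travel=[[0.0, 0.013, 0]], rot=[[0, 0, 0.002]], gripper=[0])

```text
clock: 9.38
tcp_pos: [0.5407, -0.1895, 0.0916]
tool_rot: [[-0.063, 0.995, 0.081], [-0.013, 0.081, -0.997], [-0.998, -0.064, 0.008]]
ft_force: [-20.9, -1.2, 24.8]
finger_gap: 0.0153
```

```bash
python3 arc.py 1 0 6.7
```

```text
r 0.057785937633888715 angle to home -3.591709197520217 head-to-tangent 1.5317015116655384 z 0.09157135151681312 F [-20.87417454  -1.20262946  24.82133779] T [-0.30885805  4.63992312 -0.13422674] gap 0.015320035856026707
travel [[-0.0002, -0.0044, 0.0035]]
rot [[-0.011, 0.002, 0.02]]
```

Call:
move_arm(travel=[[0, 0, 0], [0, 0, 0], [0, 0, 0], [-0.02, 0, 0], [-0.04, 0, 0], [-0.05, 0, 0], [0, 0, 0]], rot=[[0, 0, 0], [0, 0, 0.005], [0, 0, 0.01], [0, 0, 0.005], [0, 0, 0], [0, 0, 0], [0, 0, 0]], gripper=[0.5, 0.5, 0.5, 0.6, 0.6, 0.6, 0.6])

```text
clock: 10.25
tcp_pos: [0.5443, -0.185, 0.1849]
tool_rot: [[0.012, 0.996, 0.085], [-0.001, 0.085, -0.996], [-1.0, 0.012, 0.002]]
ft_force: [0.2, -0.1, -0.2]
finger_gap: 0.053
```

```bash
python3 snap.py w8
```

```text
10.25 [ 0.5443 -0.185   0.1849] [[ 0.0125  0.9963  0.0853]
 [-0.0012  0.0853 -0.9964]
 [-0.9999  0.0123  0.0022]] [ 0.5764  0.7715 -0.5696  1.7921  0.5898  0.7408 -0.2223] [ 0.5344 -0.1029  0.3095]
```

View pics/w8z.png

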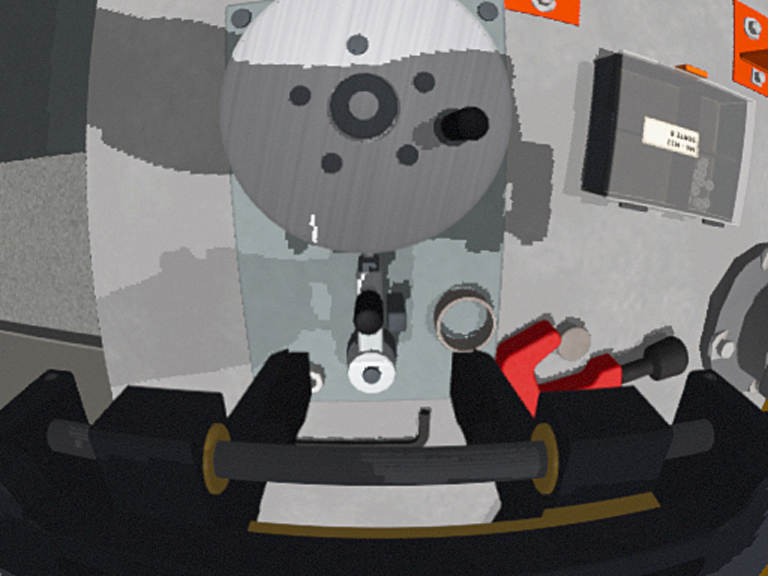

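```bash
python3 - <<'E'
from h import *
import pickle
np.set_printoptions(precision=4,suppress=True)
s,i=pickle.load(open("pics/w8.pkl","rb"))
P=lambda u,v,z:plane("wrist",u/1.5,v/1.5,z,i)
for n,u,v,z in [("hub",364,105,.072),("piv",372,375,.055),("knob t",369,319,.099),("tipblk",372,265,.047),("htop",473,124,.113),("discL",221,110,.058),("discR",512,110,.058),("s1",240,17,.014),("s2",488,11,.014)]: print(n,P(u,v,z))
import cv2
im=cv2.imread("pics/w8.png")[0:260,140:350];cv2.imwrite("pics/w8c.png",cv2.resize(im[100:260,60:190],None,fx=4.5,fy=3.7,interpolation=cv2.INTER_CUBIC))
E
```

```text
hub [ 0.5271 -0.0828  0.072 ]
piv [ 0.5446 -0.2478  0.055 ]
knob t [ 0.5387 -0.1901  0.099 ]
tipblk [ 0.5388 -0.176   0.047 ]
htop [ 0.5764 -0.0895  0.113 ]
discL [ 0.4447 -0.0873  0.058 ]
discR [ 0.6102 -0.0742  0.058 ]
s1 [ 0.4367 -0.0189  0.014 ]
s2 [ 0.6011 -0.0022  0.014 ]
```

View pics/w8c.png

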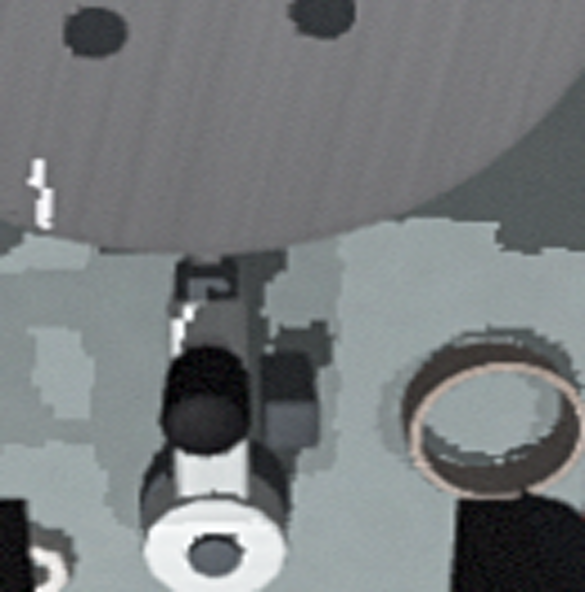

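```bash
python3 plan.py .5764 -.0895 .15 5 3
```

```text
travel [[0.014, 0.0171, -0.0385], [0.0139, 0.0172, -0.0385], [0.0139, 0.0173, -0.0385]]
rot [[-0.0, 0.001, -0.003], [-0.0, 0.0, 0.0], [-0.0, 0.0, 0.0]]
```

Call:
move_arm(travel=[[0.012, 0.0171, -0.0385], [0.012, 0.0172, -0.0385], [0.012, 0.0173, -0.0385], [0, 0, 0]], rot=[[0, 0.001, -0.003], [0, 0, 0], [0, 0, 0], [0, 0, 0]], gripper=[0.6, 0.6, 0.6, 0.6])

```text
clock: 10.8
tcp_pos: [0.5765, -0.0876, 0.1516]
tool_rot: [[-0.002, 0.997, 0.084], [0.002, 0.084, -0.997], [-1.0, -0.002, -0.002]]
ft_force: [-0.8, 0.3, 0.1]
finger_gap: 0.0529
```

```bash
python3 snap.py w9; python3 plan.py .5764 -.0895 .1 5 3
```

```text
10.8 [ 0.5765 -0.0876  0.1516] [[-0.0025  0.9965  0.0835]
 [ 0.0022  0.0835 -0.9965]
 [-1.     -0.0023 -0.0024]] [ 0.3707  0.8273 -0.5249  1.7762  0.6009  0.7061 -0.401 ] [ 0.5687 -0.0059  0.2767]
travel [[0.0215, 0.0003, -0.0002], [0.0215, 0.0002, -0.0002], [0.0215, 0.0002, -0.0002]]
rot [[-0.001, -0.0, 0.001], [-0.001, 0.0, 0.0], [-0.001, 0.0, 0.0]]
```

View pics/w9z.png

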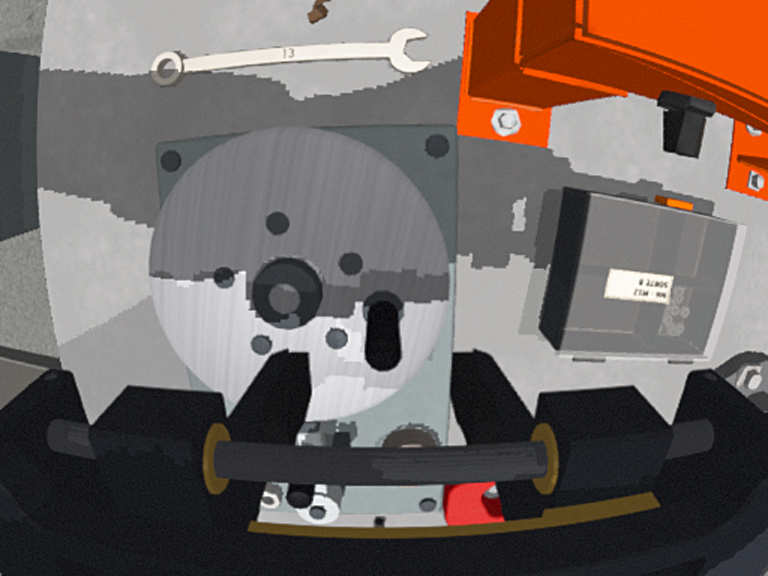

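```bash
python3 - <<'E'
from h import *
import pickle
np.set_printoptions(precision=4,suppress=True)
s,i=pickle.load(open("pics/w9.pkl","rb"))
P=lambda u,v,z:plane("wrist",u/1.5,v/1.5,z,i)
for u,v,z in [(505,120,.01),(460,135,.005),(470,12,.1),(470,12,.15),(525,62,.1),(525,62,.15),(525,62,.2)]: print(u,v,P(u,v,z))
# scene candidates: leg corner top near pulley
for u,v,z in [(205,150,.15),(216,153,.15),(216,153,.12)]: print("scene",plane("scene",u,v,z))
o=ray("wrist",525/1.5,62/1.5,i)
K=manip.camera_info("scene");T=K["world_to_cam"];k=K["intrinsics"]
for t in np.arange(.1,.36,.04):
    p=o[0]+o[1]*t; c=T[:3,:3]@p+T[:3,3]; print(p,k[0,0]*c[0]/-c[2]+k[0,2],k[1,2]-k[1,1]*c[1]/-c[2])
E
python3 -c "
import cv2
a=cv2.imread('pics/scene0.png')[130:260,130:280];cv2.imwrite('pics/s0y.png',cv2.resize(a,None,fx=4.6,fy=4.6,interpolation=cv2.INTER_CUBIC))"
```

```text
505 120 [0.641  0.0183 0.01  ]
460 135 [0.6153 0.0056 0.005 ]
470 12 [0.5987 0.053  0.1   ]
470 12 [0.5902 0.0363 0.15  ]
525 62 [0.6227 0.0356 0.1   ]
525 62 [0.6074 0.0238 0.15  ]
525 62 [0.5921 0.0121 0.2   ]
scene [ 0.6995 -0.0161  0.15  ]
scene [ 0.6584 -0.0196  0.15  ]
scene [ 0.7054 -0.0736  0.12  ]
[0.5972 0.016  0.1834] 224.1040657691583 151.19866325725036
[0.6086 0.0248 0.146 ] 219.14728859751432 163.19431969772535
[0.6201 0.0335 0.1087] 214.326415275682 174.86108181133713
[0.6315 0.0423 0.0714] 209.635932116444 186.21229300556388
[0.6429 0.0511 0.0341] 205.07061971031845 197.26058452058408
[ 0.6543  0.0598 -0.0032] 200.6255335512511 208.0179223161014
[ 0.6658  0.0686 -0.0405] 196.29598617306522 218.4956503020564
```

View pics/s0y.png

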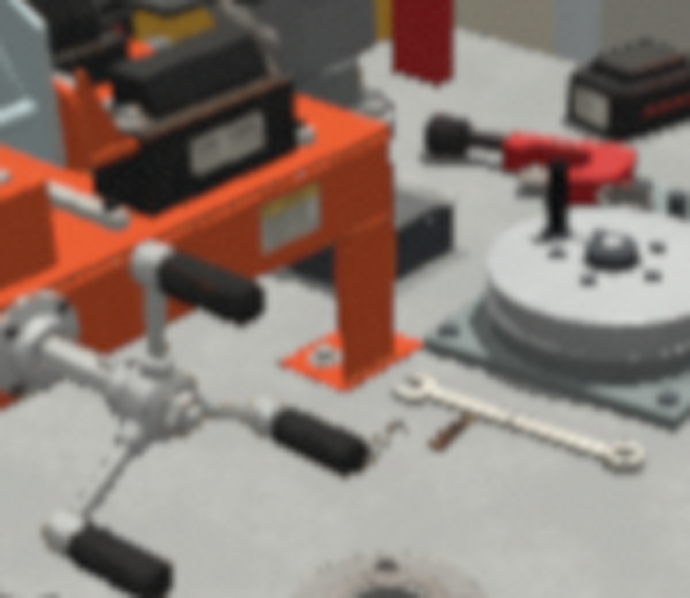

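```bash
python3 - <<'E'
from h import *
np.set_printoptions(precision=4,suppress=True)
S=lambda u,v:(u/4.6+130,v/4.6+130)
for p in [(345,385),(395,360),(425,348),(340,365)]: print(plane("scene",*S(*p),0.004))
for z in (.12,.15,.18,.2): print(z,plane("scene",*S(390,125),z), plane("scene",*S(338,175),z))
E
```

```text
[0.6135 0.0853 0.004 ]
[0.6094 0.0415 0.004 ]
[0.6042 0.0173 0.004 ]
[0.6329 0.0686 0.004 ]
0.12 [ 0.6865 -0.0458  0.12  ] [0.6594 0.0363 0.12  ]
0.15 [0.6406 0.0067 0.15  ] [0.6151 0.084  0.15  ]
0.18 [0.5948 0.0591 0.18  ] [0.5708 0.1318 0.18  ]
0.2 [0.5642 0.0941 0.2   ] [0.5412 0.1636 0.2   ]
```

Call:
move_arm(travel=[[0, 0.0005, 0.0005], [0.02, 0.0003, 0], [0.0215, 0.0002, 0], [0.021, 0, 0], [0, 0, 0]], rot=[[0.05, 0, 0], [0.05, 0, 0], [0, 0, 0], [0, 0, 0], [0, 0, 0]], gripper=[0.6, 0.6, 0.6, 0.6, 0.4], newtons=20)

```text
clock: 11.48
tcp_pos: [0.5742, -0.0973, 0.0982]
tool_rot: [[-0.007, 0.97, -0.241], [-0.004, -0.241, -0.97], [-1.0, -0.006, 0.005]]
ft_force: [0.4, 0.8, -0.1]
finger_gap: 0.0447
```

```bash
python3 plan.py .5764 -.0895 .1 -14 1
```

```text
travel [[-0.0024, 0.0003, -0.0101]]
rot [[0.0, 0.002, 0.002]]
```

Call:
move_arm(travel=[[-0.001, 0.0003, -0.01], [-0.001, 0, 0], [0, 0, 0], [0, 0, 0], [0, 0, 0], [0, 0, 0]], rot=[[0, 0.001, 0.001], [0, 0, 0], [0, 0, 0], [0, 0, 0], [0, 0, 0], [0, 0, 0]], gripper=[0.25, 0, 0, 0, 0, 0], newtons=15)

```text
clock: 12.22
tcp_pos: [0.5777, -0.089, 0.1006]
tool_rot: [[-0.0, 0.971, -0.24], [-0.001, -0.24, -0.971], [-1.0, -0.0, 0.001]]
ft_force: [0.6, 0.7, -2.2]
finger_gap: 0.0152
```

```bash
python3 snap.py w10; cat >>log.txt <<'E'
E
cat >pul.py <<'E'
import sys
from plan import *
c=np.array([.5265,-.0835]); s=manip.read_state(); p=s["tcp_pos"]; d=p[:2]-c
a=np.degrees(np.arctan2(d[1],d[0]));h=head();u=d/np.hypot(*d);F=s["ft_force"]
t=np.array([-u[1],u[0]])
print("t %.2f r %.4f ang %.1f head %.1f z %.4f Ft %.2f Fr %.2f Fz %.2f Tz %.3f gap %.4f"%(s["clock"],np.hypot(*d),a,h,p[2],F[:2]@t,F[:2]@u,F[2],s["torque"][2],s["finger_gap"]))
open("log.txt","a").write("%.2f %.2f %.2f %.2f %.2f\n"%(s["clock"],a,F[:2]@t,F[:2]@u,F[2]))
if len(sys.argv)>1:
    n=int(sys.argv[1]);st=float(sys.argv[2]);hg=-14.;path=[]
    for k in range(1,n+1):
        th=np.radians(a+st*k);path.append((np.array([*(c+.0502*np.array([np.cos(th),np.sin(th)])),.099]),down(hg)))
    rows(path)
E
python3 pul.py 2 6
```

```text
12.225 [ 0.5777 -0.089   0.1006] [[-0.0002  0.9709 -0.2396]
 [-0.0007 -0.2396 -0.9709]
 [-1.     -0.      0.0007]] [ 0.292   0.8856 -0.3825  1.8015  0.5701  0.5666 -0.6951] [ 0.5962 -0.0091  0.2253]
t 12.28 r 0.0515 ang -6.1 head -13.9 z 0.1006 Ft -0.27 Fr 0.77 Fz -2.11 Tz 0.020 gap 0.0152
travel [[0.002, -0.0028, -0.0062], [0.0, -0.0019, -0.0063]]
rot [[0.001, 0.0, 0.0], [0.0, 0.0, 0.0]]
```

View pics/w10z.png

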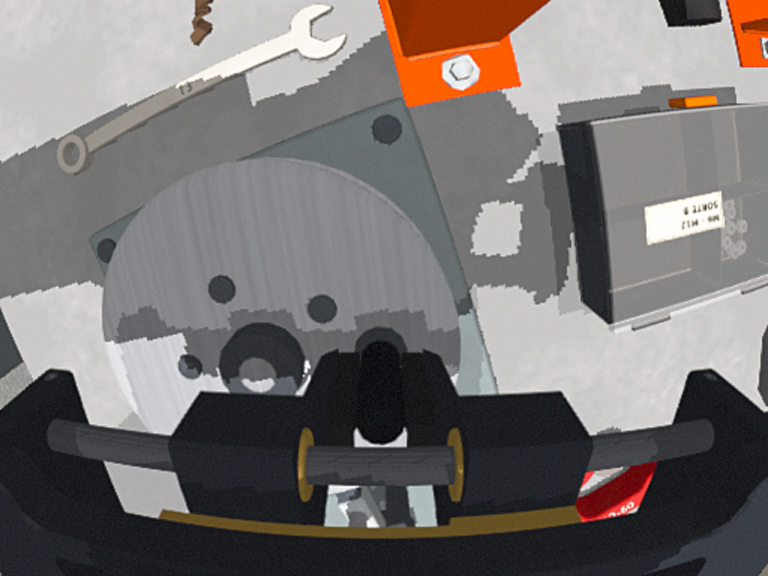

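```bash
python3 pul.py 6 6
```

```text
t 12.28 r 0.0515 ang -6.1 head -13.9 z 0.1006 Ft -0.27 Fr 0.77 Fz -2.11 Tz 0.020 gap 0.0152
travel [[0.002, -0.0028, -0.0062], [0.0, -0.0019, -0.0063], [0.0, -0.0026, -0.0061], [0.0, -0.0032, -0.0058], [0.0, -0.0038, -0.0054], [0.0, -0.0043, -0.005]]
rot [[0.001, 0.0, 0.0], [0.0, 0.0, 0.0], [0.0, 0.0, 0.0], [0.0, 0.0, 0.0], [0.0, 0.0, 0.0], [0.0, 0.0, 0.0]]
```

Call:
move_arm(travel=[[0.001, -0.002, -0.0063], [0, -0.0019, -0.0063]], rot=[[0, 0, 0], [0, 0, 0]], gripper=[0, 0])

```text
clock: 12.52
tcp_pos: [0.578, -0.0816, 0.1006]
tool_rot: [[0.002, 0.97, -0.243], [-0.005, -0.243, -0.97], [-1.0, 0.003, 0.005]]
ft_force: [1.3, -3.4, -4.0]
finger_gap: 0.0151
```

Call:
move_arm(travel=[[0, -0.0022, -0.0062], [0, -0.0026, -0.0061]], rot=[[0, 0, 0], [0, 0, 0]], gripper=[0, 0])

```text
clock: 12.78
tcp_pos: [0.5767, -0.0711, 0.1005]
tool_rot: [[0.002, 0.97, -0.243], [-0.006, -0.243, -0.97], [-1.0, 0.003, 0.006]]
ft_force: [1.0, -3.7, 0.7]
finger_gap: 0.0154
```

```bash
python3 pul.py 6 6
```

```text
t 12.78 r 0.0517 ang 13.8 head -14.1 z 0.1005 Ft -3.80 Fr 0.06 Fz 0.71 Tz 0.016 gap 0.0154
travel [[0.0019, -0.0051, -0.0047], [0.0, -0.0039, -0.0053], [0.0, -0.0045, -0.0048], [0.0, -0.0049, -0.0043], [0.0, -0.0054, -0.0038], [0.0, -0.0057, -0.0032]]
rot [[-0.0, 0.002, -0.001], [0.0, 0.0, 0.0], [0.0, 0.0, 0.0], [0.0, 0.0, 0.0], [0.0, 0.0, 0.0], [0.0, 0.0, 0.0]]
```

```bash
sed -i 's/\.0502/.0515/; s/,\.099\]/,p[2]]/' pul.py; cat >fit.py <<'E'
# args: list of x,y,fx,fy  -> prints ang, Ft, Fr
import sys,numpy as np
c=np.array([.5265,-.0835])
for a in sys.argv[1:]:
    x,y,fx,fy=map(float,a.split(','));d=np.array([x,y])-c;u=d/np.hypot(*d)
    print("ang %.1f r %.4f Ft %.2f Fr %.2f"%(np.degrees(np.arctan2(d[1],d[0])),np.hypot(*d),-u[1]*fx+u[0]*fy,u[0]*fx+u[1]*fy))
E
python3 pul.py 8 6
```

```text
t 12.78 r 0.0517 ang 13.8 head -14.1 z 0.1005 Ft -3.80 Fr 0.06 Fz 0.71 Tz 0.016 gap 0.0154
travel [[-0.0, -0.0037, -0.0056], [0.0, -0.004, -0.0054], [0.0, -0.0046, -0.0049], [0.0, -0.0051, -0.0044], [0.0, -0.0055, -0.0039], [0.0, -0.0059, -0.0033], [0.0, -0.0062, -0.0027], [0.0, -0.0064, -0.002]]
rot [[-0.0, 0.002, -0.001], [0.0, 0.0, 0.0], [0.0, 0.0, 0.0], [0.0, 0.0, 0.0], [0.0, 0.0, 0.0], [0.0, 0.0, 0.0], [0.0, 0.0, 0.0], [0.0, 0.0, 0.0]]
```

Call:
move_arm(travel=[[0, -0.0037, -0.0056], [0, -0.004, -0.0054]], rot=[[0, 0.002, -0.001], [0, 0, 0]], gripper=[0, 0])

```text
clock: 13.02
tcp_pos: [0.573, -0.0607, 0.1005]
tool_rot: [[0.001, 0.97, -0.243], [0.0, -0.243, -0.97], [-1.0, 0.001, -0.001]]
ft_force: [0.4, -4.6, -0.2]
finger_gap: 0.0152
```

Call:
move_arm(travel=[[0, -0.0045, -0.005], [0, -0.005, -0.0045]], rot=[[0, 0, 0], [0, 0, 0]], gripper=[0, 0])

```text
clock: 13.28
tcp_pos: [0.5668, -0.051, 0.1005]
tool_rot: [[0.0, 0.97, -0.243], [0.0, -0.243, -0.97], [-1.0, 0.0, -0.0]]
ft_force: [1.6, -4.3, 0.6]
finger_gap: 0.0154
```

Call:
move_arm(travel=[[0, -0.0055, -0.004], [0, -0.0058, -0.0035]], rot=[[0, 0, 0], [0, 0, 0]], gripper=[0, 0])

```text
clock: 13.52
tcp_pos: [0.5586, -0.0431, 0.1005]
tool_rot: [[-0.0, 0.97, -0.244], [-0.001, -0.244, -0.97], [-1.0, -0.0, 0.001]]
ft_force: [0.6, -5.2, 0.6]
finger_gap: 0.0155
```

```bash
python3 pul.py 8 6
```

```text
t 13.53 r 0.0517 ang 51.5 head -14.1 z 0.1005 Ft -3.72 Fr -3.67 Fz 0.62 Tz 0.039 gap 0.0155
travel [[-0.0, -0.0064, -0.0023], [0.0, -0.0065, -0.0018], [0.0, -0.0066, -0.0011], [0.0, -0.0067, -0.0004], [0.0, -0.0067, 0.0003], [0.0, -0.0067, 0.001], [0.0, -0.0065, 0.0017], [0.0, -0.0063, 0.0024]]
rot [[-0.001, 0.0, 0.0], [0.0, 0.0, 0.0], [0.0, 0.0, 0.0], [0.0, 0.0, 0.0], [0.0, 0.0, 0.0], [0.0, 0.0, 0.0], [0.0, 0.0, 0.0], [0.0, 0.0, 0.0]]
```

Call:
move_arm(travel=[[0, -0.0064, -0.0023], [0, -0.0065, -0.0018]], rot=[[0, 0, 0], [0, 0, 0]], gripper=[0, 0])

```text
clock: 13.78
tcp_pos: [0.549, -0.0372, 0.1005]
tool_rot: [[-0.0, 0.97, -0.244], [-0.001, -0.244, -0.97], [-1.0, 0.0, 0.001]]
ft_force: [1.9, -6.3, -0.9]
finger_gap: 0.0154
```

Call:
move_arm(travel=[[0, -0.0066, -0.0011], [0, -0.0067, -0.0004]], rot=[[0, 0, 0], [0, 0, 0]], gripper=[0, 0])

```text
clock: 14.02
tcp_pos: [0.5389, -0.0338, 0.1005]
tool_rot: [[0.001, 0.97, -0.245], [-0.002, -0.245, -0.97], [-1.0, 0.001, 0.002]]
ft_force: [3.5, -5.5, -1.9]
finger_gap: 0.0152
```

Call:
move_arm(travel=[[0, -0.0067, 0.0003], [0, -0.0066, 0.001]], rot=[[0, 0, 0], [0, 0, 0]], gripper=[0, 0])

```text
clock: 14.28
tcp_pos: [0.5289, -0.0326, 0.1006]
tool_rot: [[0.003, 0.969, -0.246], [-0.002, -0.246, -0.969], [-1.0, 0.004, 0.002]]
ft_force: [3.7, -5.2, -3.7]
finger_gap: 0.0155
```

```bash
python3 pul.py 8 6
```

```text
t 14.28 r 0.0510 ang 87.3 head -14.2 z 0.1006 Ft -3.92 Fr -5.00 Fz -3.74 Tz 0.007 gap 0.0155
travel [[-0.0, -0.0067, 0.001], [0.0, -0.0063, 0.0023], [0.0, -0.006, 0.003], [0.0, -0.0057, 0.0036], [0.0, -0.0053, 0.0042], [0.0, -0.0048, 0.0047], [0.0, -0.0043, 0.0052], [0.0, -0.0037, 0.0056]]
rot [[-0.001, 0.0, -0.001], [0.0, 0.0, 0.0], [0.0, 0.0, 0.0], [0.0, 0.0, 0.0], [0.0, 0.0, 0.0], [0.0, 0.0, 0.0], [0.0, 0.0, 0.0], [0.0, 0.0, 0.0]]
```

```bash
sed -i 's/\.5265,-\.0835/.5275,-.0845/; s/\.0515/.0505/' pul.py fit.py; python3 pul.py 8 6
```

```text
t 14.28 r 0.0519 ang 88.4 head -14.2 z 0.1006 Ft -3.82 Fr -5.08 Fz -3.74 Tz 0.007 gap 0.0155
travel [[-0.0, -0.006, 0.0035], [0.0, -0.0062, 0.0024], [0.0, -0.0059, 0.003], [0.0, -0.0055, 0.0036], [0.0, -0.0051, 0.0042], [0.0, -0.0046, 0.0047], [0.0, -0.0041, 0.0052], [0.0, -0.0036, 0.0056]]
rot [[-0.001, 0.0, -0.001], [0.0, 0.0, 0.0], [0.0, 0.0, 0.0], [0.0, 0.0, 0.0], [0.0, 0.0, 0.0], [0.0, 0.0, 0.0], [0.0, 0.0, 0.0], [0.0, 0.0, 0.0]]
```

Call:
move_arm(travel=[[0, -0.006, 0.003], [0, -0.0062, 0.0024]], rot=[[0, 0, 0], [0, 0, 0]], gripper=[0, 0])

```text
clock: 14.52
tcp_pos: [0.5199, -0.0332, 0.1006]
tool_rot: [[0.007, 0.969, -0.246], [-0.0, -0.246, -0.969], [-1.0, 0.007, -0.002]]
ft_force: [5.1, -5.3, -4.2]
finger_gap: 0.0152
```

Call:
move_arm(travel=[[0, -0.006, 0.003], [0, -0.0056, 0.0036]], rot=[[0, 0, 0], [0, 0, 0]], gripper=[0, 0])

```text
clock: 14.78
tcp_pos: [0.5118, -0.0353, 0.1006]
tool_rot: [[0.013, 0.969, -0.246], [0.002, -0.246, -0.969], [-1.0, 0.012, -0.005]]
ft_force: [7.7, -3.0, -6.8]
finger_gap: 0.0153
```

Call:
move_arm(travel=[[0, -0.0052, 0.0042], [0, -0.0047, 0.0047]], rot=[[0, 0, 0], [0, 0, 0]], gripper=[0, 0])

```text
clock: 15.02
tcp_pos: [0.5075, -0.0371, 0.1006]
tool_rot: [[0.024, 0.969, -0.245], [0.008, -0.245, -0.969], [-1.0, 0.021, -0.014]]
ft_force: [7.7, -1.0, -8.2]
finger_gap: 0.0152
```

```bash
python3 pul.py 8 6
```

```text
t 15.03 r 0.0515 ang 112.9 head -14.2 z 0.1006 Ft -6.69 Fr -3.95 Fz -8.23 Tz -0.000 gap 0.0152
travel [[-0.0002, -0.0043, 0.0052], [0.0, -0.0046, 0.0047], [0.0, -0.0041, 0.0052], [0.0, -0.0035, 0.0056], [0.0, -0.0029, 0.0059], [0.0, -0.0023, 0.0062], [0.0, -0.0016, 0.0064], [0.0, -0.0009, 0.0065]]
rot [[-0.001, -0.004, -0.007], [0.0, 0.0, 0.0], [0.0, 0.0, 0.0], [0.0, 0.0, 0.0], [0.0, 0.0, 0.0], [0.0, 0.0, 0.0], [0.0, 0.0, 0.0], [0.0, 0.0, 0.0]]
```

Call:
move_arm(travel=[[0, -0.0055, 0.006], [0, -0.005, 0.006]], rot=[[0, -0.004, -0.007], [0, 0, 0]], gripper=[0, 0])

```text
clock: 15.28
tcp_pos: [0.5032, -0.0393, 0.1006]
tool_rot: [[0.012, 0.97, -0.242], [0.011, -0.242, -0.97], [-1.0, 0.009, -0.013]]
ft_force: [9.0, 0.6, -9.8]
finger_gap: 0.0151
```

```bash
python3 pul.py 4 6
```

```text
t 15.28 r 0.0513 ang 118.2 head -14.0 z 0.1006 Ft -8.20 Fr -3.72 Fz -9.82 Tz 0.007 gap 0.0151
travel [[-0.0001, -0.004, 0.0054], [0.0, -0.0041, 0.0052], [0.0, -0.0036, 0.0056], [0.0, -0.003, 0.0059]]
rot [[-0.0, -0.004, -0.003], [0.0, 0.0, 0.0], [0.0, 0.0, 0.0], [0.0, 0.0, 0.0]]
```

Call:
move_arm(travel=[[0, -0.005, 0.0065], [0, -0.0045, 0.0065]], rot=[[0, -0.004, -0.004], [0, 0, 0]], gripper=[0, 0])

```text
clock: 15.52
tcp_pos: [0.4993, -0.0418, 0.1006]
tool_rot: [[0.009, 0.971, -0.238], [0.012, -0.238, -0.971], [-1.0, 0.006, -0.014]]
ft_force: [7.0, 0.1, -9.4]
finger_gap: 0.0155
```

```bash
python3 pul.py 4 6
```

```text
t 15.53 r 0.0511 ang 123.4 head -13.8 z 0.1006 Ft -5.89 Fr -3.75 Fz -9.36 Tz -0.047 gap 0.0155
travel [[-0.0001, -0.0036, 0.0056], [0.0, -0.0037, 0.0055], [0.0, -0.0031, 0.0059], [0.0, -0.0024, 0.0061]]
rot [[0.001, -0.004, -0.002], [0.0, 0.0, 0.0], [0.0, 0.0, 0.0], [0.0, 0.0, 0.0]]
```

Force is now dropping towards the top; continuing in short steps.

Call:
move_arm(travel=[[0, -0.004, 0.006], [0, -0.0037, 0.006]], rot=[[0, -0.004, -0.003], [0, 0, 0]], gripper=[0, 0])

```text
clock: 15.78
tcp_pos: [0.4958, -0.0446, 0.1006]
tool_rot: [[0.007, 0.972, -0.235], [0.01, -0.235, -0.972], [-1.0, 0.004, -0.012]]
ft_force: [7.4, 0.8, -8.3]
finger_gap: 0.0155
```

```bash
python3 pul.py 4 6
```

```text
t 15.78 r 0.0510 ang 128.5 head -13.6 z 0.1006 Ft -6.28 Fr -4.00 Fz -8.29 Tz -0.022 gap 0.0155
travel [[-0.0001, -0.0033, 0.0058], [0.0, -0.0032, 0.0058], [0.0, -0.0025, 0.0061], [0.0, -0.0019, 0.0063]]
rot [[0.002, -0.004, -0.001], [0.0, 0.0, 0.0], [0.0, 0.0, 0.0], [0.0, 0.0, 0.0]]
```

Call:
move_arm(travel=[[0, -0.0028, 0.0065], [0, -0.0026, 0.0063]], rot=[[0.001, -0.004, -0.002], [0, 0, 0]], gripper=[0, 0])

```text
clock: 16.02
tcp_pos: [0.4913, -0.0489, 0.1006]
tool_rot: [[0.003, 0.972, -0.234], [0.007, -0.234, -0.972], [-1.0, 0.001, -0.007]]
ft_force: [4.5, 0.6, -4.5]
finger_gap: 0.0155
```

```bash
python3 pul.py 4 6
```

```text
t 16.02 r 0.0508 ang 135.5 head -13.5 z 0.1006 Ft -3.56 Fr -2.81 Fz -4.50 Tz 0.023 gap 0.0155
travel [[-0.0, -0.0028, 0.006], [0.0, -0.0024, 0.0061], [0.0, -0.0018, 0.0064], [0.0, -0.0011, 0.0065]]
rot [[0.003, -0.002, -0.0], [0.0, 0.0, 0.0], [0.0, 0.0, 0.0], [0.0, 0.0, 0.0]]
```

Call:
move_arm(travel=[[0, -0.0024, 0.006], [0, -0.0018, 0.0063]], rot=[[0.001, -0.002, -0.002], [0, 0, 0]], gripper=[0, 0])

```text
clock: 16.27
tcp_pos: [0.485, -0.0574, 0.1006]
tool_rot: [[-0.005, 0.972, -0.236], [0.003, -0.236, -0.972], [-1.0, -0.006, -0.001]]
ft_force: [3.1, -0.3, -2.7]
finger_gap: 0.0158
```

```bash
python3 pul.py 4 6
```

```text
t 16.27 r 0.0504 ang 147.4 head -13.7 z 0.1006 Ft -1.45 Fr -2.77 Fz -2.72 Tz -0.008 gap 0.0158
travel [[0.0, -0.0019, 0.0063], [0.0, -0.0011, 0.0065], [0.0, -0.0004, 0.0066], [0.0, 0.0003, 0.0066]]
rot [[0.002, -0.0, 0.002], [0.0, 0.0, 0.0], [0.0, 0.0, 0.0], [0.0, 0.0, 0.0]]
```

Call:
move_arm(travel=[[0, -0.0017, 0.006], [0, -0.001, 0.006]], rot=[[0.001, 0, 0], [0, 0, 0]], gripper=[0, 0])

```text
clock: 16.52
tcp_pos: [0.481, -0.0658, 0.1006]
tool_rot: [[-0.004, 0.971, -0.239], [0.005, -0.239, -0.971], [-1.0, -0.005, -0.004]]
ft_force: [4.7, 2.8, -6.1]
finger_gap: 0.0156
```

```bash
python3 pul.py 4 6
```

```text
t 16.52 r 0.0501 ang 158.1 head -13.8 z 0.1006 Ft -4.32 Fr -3.34 Fz -6.15 Tz -0.012 gap 0.0156
travel [[-0.0, -0.0011, 0.0065], [0.0, 0.0001, 0.0066], [0.0, 0.0008, 0.0066], [0.0, 0.0015, 0.0064]]
rot [[0.001, -0.001, 0.001], [0.0, 0.0, 0.0], [0.0, 0.0, 0.0], [0.0, 0.0, 0.0]]
```

Call:
move_arm(travel=[[0, -0.0008, 0.0066], [0, 0.0001, 0.0066]], rot=[[0, 0, 0], [0, 0, 0]], gripper=[0, 0])

```text
clock: 16.77
tcp_pos: [0.4787, -0.0746, 0.1006]
tool_rot: [[-0.001, 0.971, -0.238], [0.008, -0.238, -0.971], [-1.0, -0.003, -0.007]]
ft_force: [3.9, 3.5, -5.2]
finger_gap: 0.0154
```

```bash
python3 pul.py 6 6
```

```text
t 16.77 r 0.0498 ang 168.6 head -13.8 z 0.1006 Ft -4.20 Fr -3.15 Fz -5.16 Tz -0.009 gap 0.0154
travel [[-0.0, -0.0003, 0.0066], [0.0, 0.0013, 0.0065], [0.0, 0.002, 0.0063], [0.0, 0.0026, 0.0061], [0.0, 0.0033, 0.0057], [0.0, 0.0038, 0.0054]]
rot [[0.001, -0.002, 0.001], [0.0, 0.0, 0.0], [0.0, 0.0, 0.0], [0.0, 0.0, 0.0], [0.0, 0.0, 0.0], [0.0, 0.0, 0.0]]
```

```bash
sed -i 's/\.5275,-\.0845/.5285,-.085/; s/\.0505/.0498/' pul.py fit.py; python3 pul.py 6 6
```

```text
t 16.77 r 0.0508 ang 168.2 head -13.8 z 0.1006 Ft -4.22 Fr -3.13 Fz -5.16 Tz -0.009 gap 0.0154
travel [[-0.0001, 0.0019, 0.0064], [0.0, 0.0013, 0.0064], [0.0, 0.0019, 0.0062], [0.0, 0.0026, 0.006], [0.0, 0.0032, 0.0057], [0.0, 0.0038, 0.0053]]
rot [[0.001, -0.002, 0.001], [0.0, 0.0, 0.0], [0.0, 0.0, 0.0], [0.0, 0.0, 0.0], [0.0, 0.0, 0.0], [0.0, 0.0, 0.0]]
```

Call:
move_arm(travel=[[0, 0.0015, 0.0066], [0, 0.0013, 0.0066]], rot=[[0.001, -0.002, 0], [0, 0, 0]], gripper=[0, 0])

```text
clock: 17.02
tcp_pos: [0.478, -0.0841, 0.1006]
tool_rot: [[-0.003, 0.971, -0.239], [0.004, -0.239, -0.971], [-1.0, -0.004, -0.003]]
ft_force: [4.1, 4.0, -5.2]
finger_gap: 0.015
```

Call:
move_arm(travel=[[0, 0.002, 0.0063], [0, 0.0026, 0.006]], rot=[[0, -0.001, 0], [0, 0, 0]], gripper=[0, 0])

```text
clock: 17.27
tcp_pos: [0.4792, -0.0932, 0.1005]
tool_rot: [[-0.003, 0.971, -0.237], [0.004, -0.237, -0.971], [-1.0, -0.004, -0.003]]
ft_force: [2.9, 4.0, -3.1]
finger_gap: 0.0153
```

Call:
move_arm(travel=[[0, 0.0032, 0.0057], [0, 0.0038, 0.0053]], rot=[[0, 0, 0], [0, 0, 0]], gripper=[0, 0])

```text
clock: 17.52
tcp_pos: [0.4817, -0.1014, 0.1005]
tool_rot: [[-0.004, 0.972, -0.235], [0.007, -0.235, -0.972], [-1.0, -0.006, -0.005]]
ft_force: [2.1, 5.6, -1.7]
finger_gap: 0.0158
```

```bash
python3 pul.py 6 6
```

```text
t 17.52 r 0.0496 ang -160.7 head -13.6 z 0.1005 Ft -4.61 Fr -3.85 Fz -1.68 Tz -0.052 gap 0.0158
travel [[-0.0, 0.0036, 0.0054], [0.0, 0.0044, 0.0048], [0.0, 0.0049, 0.0043], [0.0, 0.0053, 0.0038], [0.0, 0.0057, 0.0032], [0.0, 0.006, 0.0026]]
rot [[0.002, -0.002, 0.002], [0.0, 0.0, 0.0], [0.0, 0.0, 0.0], [0.0, 0.0, 0.0], [0.0, 0.0, 0.0], [0.0, 0.0, 0.0]]
```

Call:
move_arm(travel=[[0, 0.0038, 0.0055], [0, 0.0045, 0.0049]], rot=[[0.001, -0.002, 0.001], [0, 0, 0]], gripper=[0, 0])

```text
clock: 17.77
tcp_pos: [0.4853, -0.1087, 0.1005]
tool_rot: [[-0.004, 0.972, -0.235], [0.003, -0.235, -0.972], [-1.0, -0.005, -0.002]]
ft_force: [1.6, 6.1, -1.8]
finger_gap: 0.0153
```

Call:
move_arm(travel=[[0, 0.005, 0.0044], [0, 0.0054, 0.0039]], rot=[[0, -0.001, 0], [0, 0, 0]], gripper=[0, 0])

```text
clock: 18.02
tcp_pos: [0.4896, -0.1147, 0.1005]
tool_rot: [[-0.009, 0.973, -0.232], [0.003, -0.232, -0.973], [-1.0, -0.009, -0.001]]
ft_force: [-0.6, 6.5, -0.2]
finger_gap: 0.0153
```

Call:
move_arm(travel=[[0, 0.0058, 0.0033], [0, 0.0061, 0.0026]], rot=[[0, 0, 0], [0, 0, 0]], gripper=[0, 0])

```text
clock: 18.27
tcp_pos: [0.4945, -0.1198, 0.1005]
tool_rot: [[-0.015, 0.973, -0.23], [0.006, -0.23, -0.973], [-1.0, -0.016, -0.002]]
ft_force: [-1.6, 5.0, 3.2]
finger_gap: 0.0155
```

```bash
python3 pul.py 6 6; python3 fit.py .478,-.0841,4.1,4.0 .4792,-.0932,2.9,4.0
```

```text
t 18.27 r 0.0487 ang -134.4 head -13.3 z 0.1005 Ft -4.65 Fr -2.41 Fz 3.22 Tz -0.036 gap 0.0155
travel [[-0.0001, 0.005, 0.0043], [0.0, 0.0061, 0.0024], [0.0, 0.0063, 0.0017], [0.0, 0.0064, 0.0011], [0.0, 0.0065, 0.0004], [0.0, 0.0065, -0.0003]]
rot [[0.004, -0.001, 0.005], [0.0, 0.0, 0.0], [0.0, 0.0, 0.0], [0.0, 0.0, 0.0], [0.0, 0.0, 0.0], [0.0, 0.0, 0.0]]
ang 179.0 r 0.0505 Ft -4.07 Fr -4.03
ang -170.6 r 0.0500 Ft -3.47 Fr -3.52
```

Call:
move_arm(travel=[[0, 0.0058, 0.004], [0, 0.0063, 0.0027]], rot=[[0.002, 0, 0.005], [0, 0, 0]], gripper=[0, 0])

```text
clock: 18.52
tcp_pos: [0.5008, -0.1248, 0.1005]
tool_rot: [[-0.003, 0.972, -0.234], [0.005, -0.234, -0.972], [-1.0, -0.004, -0.004]]
ft_force: [-0.5, 5.0, 1.9]
finger_gap: 0.0156
```

Call:
move_arm(travel=[[0, 0.0065, 0.002], [0, 0.0066, 0.0013]], rot=[[0, 0, 0.003], [0, 0, 0]], gripper=[0, 0])

```text
clock: 18.77
tcp_pos: [0.507, -0.1282, 0.1005]
tool_rot: [[-0.0, 0.973, -0.232], [0.005, -0.232, -0.973], [-1.0, -0.001, -0.004]]
ft_force: [-1.7, 5.3, 2.5]
finger_gap: 0.0155
```

```bash
python3 pul.py 6 6
```

```text
t 18.77 r 0.0483 ang -116.4 head -13.4 z 0.1005 Ft -3.93 Fr -3.98 Fz 2.50 Tz -0.026 gap 0.0155
travel [[-0.0, 0.006, 0.003], [0.0, 0.0065, 0.0004], [0.0, 0.0065, -0.0003], [0.0, 0.0064, -0.001], [0.0, 0.0063, -0.0016], [0.0, 0.0061, -0.0023]]
rot [[0.003, -0.001, 0.0], [0.0, 0.0, 0.0], [0.0, 0.0, 0.0], [0.0, 0.0, 0.0], [0.0, 0.0, 0.0], [0.0, 0.0, 0.0]]
```

Call:
move_arm(travel=[[0, 0.0066, 0.0008], [0, 0.0067, 0.0003]], rot=[[0.002, 0, 0], [0, 0, 0]], gripper=[0, 0])

```text
clock: 19.02
tcp_pos: [0.5129, -0.1305, 0.1004]
tool_rot: [[-0.009, 0.971, -0.237], [0.005, -0.237, -0.971], [-1.0, -0.01, -0.003]]
ft_force: [-2.5, 4.8, 4.1]
finger_gap: 0.0151
```

Call:
move_arm(travel=[[0, 0.0066, -0.0004], [0, 0.0065, -0.001]], rot=[[0, 0, 0], [0, 0, 0]], gripper=[0, 0])

```text
clock: 19.27
tcp_pos: [0.5191, -0.132, 0.1005]
tool_rot: [[-0.018, 0.971, -0.237], [0.004, -0.237, -0.972], [-1.0, -0.018, 0.0]]
ft_force: [-3.3, 2.8, 4.5]
finger_gap: 0.0157
```

```bash
python3 pul.py 6 6;python3 fit.py .5008,-.1248,-.5,5.0
```

```text
t 19.27 r 0.0479 ang -101.3 head -13.7 z 0.1005 Ft -3.77 Fr -2.12 Fz 4.47 Tz 0.006 gap 0.0157
travel [[-0.0001, 0.0066, 0.0018], [0.0, 0.0064, -0.0013], [0.0, 0.0062, -0.002], [0.0, 0.006, -0.0026], [0.0, 0.0057, -0.0032], [0.0, 0.0053, -0.0038]]
rot [[0.002, 0.0, 0.006], [0.0, 0.0, 0.0], [0.0, 0.0, 0.0], [0.0, 0.0, 0.0], [0.0, 0.0, 0.0], [0.0, 0.0, 0.0]]
ang -124.8 r 0.0485 Ft -3.27 Fr -3.82
```

Call:
move_arm(travel=[[0, 0.0066, -0.0008], [0, 0.0066, -0.0015]], rot=[[0.002, 0, 0.007], [0, 0, 0]], gripper=[0, 0])

```text
clock: 19.52
tcp_pos: [0.527, -0.1328, 0.1004]
tool_rot: [[-0.002, 0.97, -0.243], [-0.002, -0.243, -0.97], [-1.0, -0.002, 0.002]]
ft_force: [-4.2, 4.1, 5.1]
finger_gap: 0.0154
```

Call:
move_arm(travel=[[0, 0.0064, -0.0022], [0, 0.0062, -0.003]], rot=[[0, 0, 0.003], [0, 0, 0]], gripper=[0, 0])

```text
clock: 19.77
tcp_pos: [0.5341, -0.1323, 0.1004]
tool_rot: [[-0.001, 0.97, -0.244], [-0.007, -0.244, -0.97], [-1.0, 0.001, 0.007]]
ft_force: [-3.6, 2.9, 5.6]
finger_gap: 0.0154
```

```bash
python3 pul.py 6 6
```

```text
t 19.77 r 0.0477 ang -83.2 head -14.1 z 0.1004 Ft -3.26 Fr -3.34 Fz 5.60 Tz -0.062 gap 0.0154
travel [[0.0, 0.0069, -0.0002], [0.0, 0.0057, -0.0032], [0.0, 0.0053, -0.0038], [0.0, 0.0049, -0.0043], [0.0, 0.0044, -0.0048], [0.0, 0.0038, -0.0053]]
rot [[-0.001, 0.002, -0.0], [0.0, 0.0, 0.0], [0.0, 0.0, 0.0], [0.0, 0.0, 0.0], [0.0, 0.0, 0.0], [0.0, 0.0, 0.0]]
```

Call:
move_arm(travel=[[0, 0.006, -0.003], [0, 0.0057, -0.0036]], rot=[[0, 0.002, 0], [0, 0, 0]], gripper=[0, 0])

```text
clock: 20.02
tcp_pos: [0.5406, -0.1312, 0.1004]
tool_rot: [[-0.008, 0.969, -0.246], [-0.004, -0.246, -0.969], [-1.0, -0.007, 0.006]]
ft_force: [-5.5, 2.7, 6.7]
finger_gap: 0.0152
```

Call:
move_arm(travel=[[0, 0.0053, -0.0042], [0, 0.0049, -0.0047]], rot=[[0, 0, 0], [0, 0, 0]], gripper=[0, 0])

```text
clock: 20.27
tcp_pos: [0.5463, -0.1293, 0.1004]
tool_rot: [[-0.017, 0.969, -0.248], [-0.009, -0.248, -0.969], [-1.0, -0.015, 0.013]]
ft_force: [-4.6, 1.1, 7.2]
finger_gap: 0.015
```

```bash
python3 pul.py 6 6
```

```text
t 20.27 r 0.0478 ang -68.1 head -14.4 z 0.1004 Ft -3.87 Fr -2.71 Fz 7.20 Tz -0.010 gap 0.0150
travel [[-0.0001, 0.0066, -0.0021], [0.0, 0.0046, -0.0046], [0.0, 0.0041, -0.0051], [0.0, 0.0036, -0.0055], [0.0, 0.003, -0.0058], [0.0, 0.0023, -0.0061]]
rot [[-0.002, 0.004, 0.005], [0.0, 0.0, 0.0], [0.0, 0.0, 0.0], [0.0, 0.0, 0.0], [0.0, 0.0, 0.0], [0.0, 0.0, 0.0]]
```

Call:
move_arm(travel=[[0, 0.0053, -0.0045], [0, 0.005, -0.005]], rot=[[0, 0.004, 0.005], [0, 0.001, 0.002]], gripper=[0, 0])

```text
clock: 20.52
tcp_pos: [0.5519, -0.1267, 0.1004]
tool_rot: [[-0.001, 0.968, -0.251], [-0.004, -0.251, -0.968], [-1.0, -0.0, 0.004]]
ft_force: [-5.0, 1.9, 7.1]
finger_gap: 0.0157
```

Call:
move_arm(travel=[[0, 0.0045, -0.0055], [0, 0.004, -0.0058]], rot=[[0, 0.001, 0.002], [0, 0.001, 0.002]], gripper=[0, 0])

```text
clock: 20.78
tcp_pos: [0.5563, -0.1239, 0.1004]
tool_rot: [[0.003, 0.967, -0.254], [-0.008, -0.254, -0.967], [-1.0, 0.005, 0.007]]
ft_force: [-4.6, -1.0, 6.7]
finger_gap: 0.0156
```

```bash
python3 pul.py 6 6
```

```text
t 20.77 r 0.0478 ang -54.5 head -14.7 z 0.1004 Ft -4.33 Fr -1.92 Fz 6.66 Tz 0.013 gap 0.0156
travel [[0.0, 0.0058, -0.0036], [0.0, 0.0034, -0.0056], [0.0, 0.0028, -0.0059], [0.0, 0.0022, -0.0061], [0.0, 0.0015, -0.0063], [0.0, 0.0008, -0.0065]]
rot [[-0.004, 0.002, -0.001], [0.0, 0.0, 0.0], [0.0, 0.0, 0.0], [0.0, 0.0, 0.0], [0.0, 0.0, 0.0], [0.0, 0.0, 0.0]]
```

Call:
move_arm(travel=[[0, 0.0045, -0.0055], [0, 0.0036, -0.006]], rot=[[-0.003, 0.001, 0.001], [0, 0, 0]], gripper=[0, 0])

```text
clock: 21.02
tcp_pos: [0.56, -0.1212, 0.1004]
tool_rot: [[-0.004, 0.969, -0.248], [-0.013, -0.248, -0.969], [-1.0, -0.001, 0.014]]
ft_force: [-3.9, -0.6, 5.4]
finger_gap: 0.0156
```

Call:
move_arm(travel=[[0, 0.003, -0.0063], [0, 0.0024, -0.0065]], rot=[[0, 0.001, 0], [0, 0, 0]], gripper=[0, 0])

```text
clock: 21.28
tcp_pos: [0.563, -0.1184, 0.1004]
tool_rot: [[-0.012, 0.967, -0.253], [-0.019, -0.253, -0.967], [-1.0, -0.007, 0.022]]
ft_force: [-3.3, -2.6, 5.4]
finger_gap: 0.0154
```

```bash
python3 pul.py 6 6
```

```text
t 21.27 r 0.0480 ang -44.1 head -14.7 z 0.1004 Ft -4.18 Fr -0.57 Fz 5.43 Tz 0.030 gap 0.0154
travel [[-0.0001, 0.0048, -0.0047], [0.0, 0.0023, -0.0061], [0.0, 0.0017, -0.0063], [0.0, 0.001, -0.0064], [0.0, 0.0004, -0.0065], [0.0, -0.0003, -0.0065]]
rot [[-0.004, 0.007, 0.002], [0.0, 0.0, 0.0], [0.0, 0.0, 0.0], [0.0, 0.0, 0.0], [0.0, 0.0, 0.0], [0.0, 0.0, 0.0]]
```

Call:
move_arm(travel=[[0, 0.004, -0.006], [0, 0.003, -0.0065]], rot=[[-0.002, 0.007, 0.002], [0, 0.002, 0.001]], gripper=[0, 0])

```text
clock: 21.52
tcp_pos: [0.5665, -0.1148, 0.1004]
tool_rot: [[-0.006, 0.968, -0.25], [-0.001, -0.25, -0.968], [-1.0, -0.005, 0.003]]
ft_force: [-4.1, -2.1, 6.8]
finger_gap: 0.0155
```

```bash
python3 pul.py 6 6
```

```text
t 21.52 r 0.0483 ang -38.1 head -14.5 z 0.1004 Ft -4.12 Fr -1.92 Fz 6.84 Tz -0.046 gap 0.0155
travel [[-0.0, 0.004, -0.0054], [0.0, 0.0017, -0.0063], [0.0, 0.001, -0.0064], [0.0, 0.0004, -0.0065], [0.0, -0.0003, -0.0065], [0.0, -0.001, -0.0064]]
rot [[-0.003, 0.001, 0.002], [0.0, 0.0, 0.0], [0.0, 0.0, 0.0], [0.0, 0.0, 0.0], [0.0, 0.0, 0.0], [0.0, 0.0, 0.0]]
```

Call:
move_arm(travel=[[0, 0.0028, -0.0068], [0, 0.002, -0.007]], rot=[[-0.002, 0.003, 0.002], [0, 0.002, 0.001]], gripper=[0, 0])

```text
clock: 21.78
tcp_pos: [0.5692, -0.1113, 0.1005]
tool_rot: [[-0.001, 0.969, -0.249], [0.003, -0.249, -0.969], [-1.0, -0.002, -0.003]]
ft_force: [-3.0, -1.5, 4.8]
finger_gap: 0.0155
```

Call:
move_arm(travel=[[0, 0.0015, -0.007], [0, 0.001, -0.007]], rot=[[-0.001, 0.003, 0.002], [0, 0.002, 0.001]], gripper=[0, 0])

```text
clock: 22.02
tcp_pos: [0.5712, -0.108, 0.1005]
tool_rot: [[0.006, 0.968, -0.251], [0.006, -0.251, -0.968], [-1.0, 0.004, -0.007]]
ft_force: [-0.5, -4.3, 4.5]
finger_gap: 0.0155
```

```bash
python3 pul.py 6 6
```

```text
t 22.02 r 0.0485 ang -28.3 head -14.5 z 0.1005 Ft -4.01 Fr 1.55 Fz 4.52 Tz 0.051 gap 0.0155
travel [[0.0001, 0.0028, -0.006], [0.0, 0.0006, -0.0065], [0.0, -0.0001, -0.0065], [0.0, -0.0008, -0.0065], [0.0, -0.0014, -0.0064], [0.0, -0.0021, -0.0062]]
rot [[-0.003, -0.002, -0.001], [0.0, 0.0, 0.0], [0.0, 0.0, 0.0], [0.0, 0.0, 0.0], [0.0, 0.0, 0.0], [0.0, 0.0, 0.0]]
```

Call:
move_arm(travel=[[0, 0.0012, -0.008], [0, 0.0006, -0.008]], rot=[[-0.001, 0, 0], [0, 0, 0]], gripper=[0, 0])

```text
clock: 22.28
tcp_pos: [0.5749, -0.1001, 0.1005]
tool_rot: [[0.003, 0.968, -0.252], [0.0, -0.252, -0.968], [-1.0, 0.003, -0.001]]
ft_force: [-2.0, -5.1, 4.6]
finger_gap: 0.0153
```

Call:
move_arm(travel=[[0, 0.0002, -0.008], [0, -0.0005, -0.008]], rot=[[0, 0, 0], [0, 0, 0]], gripper=[0, 0])

```text
clock: 22.52
tcp_pos: [0.5776, -0.0899, 0.1005]
tool_rot: [[0.002, 0.967, -0.254], [-0.004, -0.254, -0.967], [-1.0, 0.003, 0.004]]
ft_force: [-2.1, -4.9, 6.1]
finger_gap: 0.0158
```

```bash
python3 pul.py 6 6
```

```text
t 22.52 r 0.0493 ang -5.7 head -14.7 z 0.1005 Ft -5.06 Fr -1.62 Fz 6.13 Tz 0.027 gap 0.0158
travel [[-0.0, -0.0008, -0.0065], [0.0, -0.0019, -0.0062], [0.0, -0.0026, -0.006], [0.0, -0.0032, -0.0057], [0.0, -0.0038, -0.0053], [0.0, -0.0043, -0.0049]]
rot [[-0.004, 0.001, -0.001], [0.0, 0.0, 0.0], [0.0, 0.0, 0.0], [0.0, 0.0, 0.0], [0.0, 0.0, 0.0], [0.0, 0.0, 0.0]]
```

```bash
python3 - <<'E'
import numpy as np
P=np.array([[.578,-.0816],[.5767,-.0711],[.573,-.0607],[.5668,-.051],[.5586,-.0431],[.549,-.0372],[.5389,-.0338],[.5289,-.0326],[.5199,-.0332],[.5118,-.0353],[.5032,-.0393],[.4958,-.0446],[.485,-.0574],[.4787,-.0746],[.478,-.0841],[.4792,-.0932],[.4853,-.1087],[.4945,-.1198],[.507,-.1282],[.5191,-.132],[.5341,-.1323],[.5463,-.1293],[.5563,-.1239],[.563,-.1184],[.5692,-.1113],[.5749,-.1001],[.5776,-.0899]])
A=np.c_[2*P,np.ones(len(P))];s=np.linalg.lstsq(A,(P**2).sum(1),rcond=None)[0];r=np.sqrt(s[2]+s[0]**2+s[1]**2)
print(s[:2],r,np.hypot(*(P-s[:2]).T)-r)
E
```

```text
[ 0.52805422 -0.08268363] 0.05003425363078196 [-7.67158372e-05 -2.83265997e-05 -2.31150358e-07  1.66012436e-05
 -3.51681971e-05  4.05534742e-05  3.80954615e-05  5.65157081e-05
  1.16725505e-04  5.97357281e-05 -3.55410471e-05 -1.27368354e-04
 -1.05029913e-04 -2.24181273e-05  3.99977911e-05 -6.09757511e-05
  1.34694845e-05  8.38707382e-07  1.15722523e-04  8.84209217e-05
 -5.08979497e-05  2.56579023e-05 -6.81290386e-05 -6.55932268e-05
  8.43284018e-05 -5.56834693e-05  3.43066209e-05]
```

```bash
sed -i 's/\.5285,-\.085/.52805,-.08268/; s/\.0498/.0500/' pul.py fit.py; python3 fit.py .578,-.0816,1.3,-3.4 .5767,-.0711,1,-3.7 .573,-.0607,.4,-4.6 .5668,-.051,1.6,-4.3 .5586,-.0431,.6,-5.2 .549,-.0372,1.9,-6.3 .5389,-.0338,3.5,-5.5 .5289,-.0326,3.7,-5.2 .5199,-.0332,5.1,-5.3 .5118,-.0353,7.7,-3 .5075,-.0371,7.7,-1 .5032,-.0393,9,.6 .4993,-.0418,7,.1 .4958,-.0446,7.4,.8 .4913,-.0489,4.5,.6 .485,-.0574,3.1,-.3 .481,-.0658,4.7,2.8 .4787,-.0746,3.9,3.5 .478,-.0841,4.1,4 .4792,-.0932,2.9,4 .4817,-.1014,2.1,5.6 .4853,-.1087,1.6,6.1 .4896,-.1147,-.6,6.5 .4945,-.1198,-1.6,5 .5008,-.1248,-.5,5 .507,-.1282,-1.7,5.3 .5129,-.1305,-2.5,4.8 .5191,-.132,-3.3,2.8 .527,-.1328,-4.2,4.1 .5341,-.1323,-3.6,2.9 .5406,-.1312,-5.5,2.7 .5463,-.1293,-4.6,1.1 .5519,-.1267,-5,1.9 .5563,-.1239,-4.6,-1 .56,-.1212,-3.9,-.6 .563,-.1184,-3.3,-2.6 .5665,-.1148,-4.1,-2.1 .5692,-.1113,-3,-1.5 .5712,-.108,-.5,-4.3 .5749,-.1001,-2,-5.1 .5776,-.0899,-2.1,-4.9; python3 pul.py 8 6.5
```

```text
ang 1.2 r 0.0500 Ft -3.43 Fr 1.23
ang 13.4 r 0.0500 Ft -3.83 Fr 0.12
ang 26.1 r 0.0500 Ft -4.31 Fr -1.66
ang 39.3 r 0.0501 Ft -4.34 Fr -1.48
ang 52.3 r 0.0500 Ft -3.65 Fr -3.75
ang 65.3 r 0.0501 Ft -4.36 Fr -4.93
ang 77.5 r 0.0501 Ft -4.61 Fr -4.61
ang 89.0 r 0.0501 Ft -3.79 Fr -5.14
ang 99.4 r 0.0501 Ft -4.17 Fr -6.06
ang 108.9 r 0.0501 Ft -6.31 Fr -5.34
ang 114.3 r 0.0500 Ft -6.61 Fr -4.08
ang 119.8 r 0.0500 Ft -8.11 Fr -3.95
ang 125.1 r 0.0500 Ft -5.78 Fr -3.95
ang 130.3 r 0.0499 Ft -6.16 Fr -4.17
ang 137.4 r 0.0499 Ft -3.49 Fr -2.91
ang 149.6 r 0.0499 Ft -1.31 Fr -2.83
ang 160.3 r 0.0500 Ft -4.22 Fr -3.48
ang 170.7 r 0.0500 Ft -4.08 Fr -3.28
ang -178.4 r 0.0501 Ft -3.88 Fr -4.21
ang -167.8 r 0.0500 Ft -3.30 Fr -3.68
ang -158.0 r 0.0500 Ft -4.41 Fr -4.04
ang -148.7 r 0.0500 Ft -4.38 Fr -4.54
ang -140.2 r 0.0500 Ft -5.38 Fr -3.70
ang -132.1 r 0.0500 Ft -4.54 Fr -2.64
ang -122.9 r 0.0502 Ft -3.14 Fr -3.93
ang -114.8 r 0.0502 Ft -3.77 Fr -4.10
ang -107.6 r 0.0502 Ft -3.83 Fr -3.82
ang -100.3 r 0.0501 Ft -3.75 Fr -2.17
ang -91.2 r 0.0501 Ft -4.28 Fr -4.01
ang -83.0 r 0.0500 Ft -3.22 F
[... 161 characters left out ...]
50.3 r 0.0500 Ft -3.38 Fr -2.03
ang -45.6 r 0.0500 Ft -4.18 Fr -0.45
ang -39.9 r 0.0501 Ft -4.24 Fr -1.80
ang -34.8 r 0.0501 Ft -2.94 Fr -1.61
ang -30.4 r 0.0500 Ft -3.96 Fr 1.74
ang -20.4 r 0.0500 Ft -5.48 Fr -0.10
ang -8.3 r 0.0501 Ft -5.15 Fr -1.37
t 22.52 r 0.0501 ang -8.2 head -14.7 z 0.1005 Ft -5.13 Fr -1.39 Fz 6.13 Tz 0.027 gap 0.0158
travel [[-0.0, -0.0013, -0.007], [0.0, -0.0019, -0.0068], [0.0, -0.0027, -0.0066], [0.0, -0.0034, -0.0062], [0.0, -0.0041, -0.0058], [0.0, -0.0047, -0.0053], [0.0, -0.0053, -0.0047], [0.0, -0.0058, -0.0041]]
rot [[-0.004, 0.001, -0.001], [0.0, 0.0, 0.0], [0.0, 0.0, 0.0], [0.0, 0.0, 0.0], [0.0, 0.0, 0.0], [0.0, 0.0, 0.0], [0.0, 0.0, 0.0], [0.0, 0.0, 0.0]]
```

Call:
move_arm(travel=[[0, -0.0013, -0.007], [0, -0.0019, -0.0068], [0, -0.0027, -0.0066], [0, -0.0034, -0.0062], [0, -0.0041, -0.0058], [0, -0.0047, -0.0053]], rot=[[-0.002, 0.001, -0.001], [0, 0, 0], [0, 0, 0], [0, 0, 0], [0, 0, 0], [0, 0, 0]], gripper=[0, 0, 0, 0, 0, 0])

```text
clock: 23.28
tcp_pos: [0.5711, -0.057, 0.1005]
tool_rot: [[-0.001, 0.969, -0.248], [-0.004, -0.248, -0.969], [-1.0, 0.0, 0.004]]
ft_force: [-0.7, -5.4, 3.5]
finger_gap: 0.0157
```

```bash
python3 pul.py 10 6.5
```

```text
t 23.27 r 0.0501 ang 30.9 head -14.4 z 0.1005 Ft -4.30 Fr -3.41 Fz 3.52 Tz -0.009 gap 0.0157
travel [[-0.0, -0.0054, -0.0046], [0.0, -0.0058, -0.0041], [0.0, -0.0062, -0.0034], [0.0, -0.0066, -0.0027], [0.0, -0.0068, -0.0019], [0.0, -0.007, -0.0012], [0.0, -0.0071, -0.0004], [0.0, -0.0071, 0.0004], [0.0, -0.007, 0.0012], [0.0, -0.0068, 0.002]]
rot [[-0.002, 0.001, -0.0], [0.0, 0.0, 0.0], [0.0, 0.0, 0.0], [0.0, 0.0, 0.0], [0.0, 0.0, 0.0], [0.0, 0.0, 0.0], [0.0, 0.0, 0.0], [0.0, 0.0, 0.0], [0.0, 0.0, 0.0], [0.0, 0.0, 0.0]]
```

Call:
move_arm(travel=[[0, -0.0054, -0.0046], [0, -0.0058, -0.0041], [0, -0.0062, -0.0034], [0, -0.0066, -0.0027], [0, -0.0068, -0.0019], [0, -0.007, -0.0012], [0, -0.0071, -0.0004], [0, -0.0071, 0.0004], [0, -0.007, 0.0012]], rot=[[-0.001, 0.001, 0], [0, 0, 0], [0, 0, 0], [0, 0, 0], [0, 0, 0], [0, 0, 0], [0, 0, 0], [0, 0, 0], [0, 0, 0]], gripper=[0, 0, 0, 0, 0, 0, 0, 0, 0])

```text
clock: 24.4
tcp_pos: [0.5378, -0.0336, 0.1005]
tool_rot: [[0.021, 0.968, -0.25], [-0.003, -0.249, -0.968], [-1.0, 0.021, -0.003]]
ft_force: [3.0, -4.5, -0.1]
finger_gap: 0.0154
```

```bash
python3 pul.py 10 5
```

```text
t 24.40 r 0.0500 ang 78.7 head -14.5 z 0.1005 Ft -3.81 Fr -3.86 Fz -0.06 Tz 0.015 gap 0.0154
travel [[-0.0001, -0.0054, 0.0006], [0.0, -0.0054, 0.001], [0.0, -0.0053, 0.0014], [0.0, -0.0051, 0.0019], [0.0, -0.0049, 0.0023], [0.0, -0.0047, 0.0027], [0.0, -0.0045, 0.0031], [0.0, -0.0042, 0.0035], [0.0, -0.0038, 0.0039], [0.0, -0.0035, 0.0042]]
rot [[-0.002, -0.001, -0.007], [0.0, 0.0, 0.0], [0.0, 0.0, 0.0], [0.0, 0.0, 0.0], [0.0, 0.0, 0.0], [0.0, 0.0, 0.0], [0.0, 0.0, 0.0], [0.0, 0.0, 0.0], [0.0, 0.0, 0.0], [0.0, 0.0, 0.0]]
```

Call:
move_arm(travel=[[0, -0.0068, 0.0006], [0, -0.0068, 0.0012], [0, -0.0066, 0.0018]], rot=[[-0.001, -0.001, -0.008], [0, 0, -0.002], [0, 0, -0.002]], gripper=[0, 0, 0])

```text
clock: 24.78
tcp_pos: [0.5277, -0.0327, 0.1005]
tool_rot: [[-0.005, 0.969, -0.248], [0.005, -0.248, -0.969], [-1.0, -0.006, -0.003]]
ft_force: [3.7, -5.2, -2.0]
finger_gap: 0.0157
```

Call:
move_arm(travel=[[0, -0.0065, 0.0025], [0, -0.0062, 0.0032]], rot=[[0, 0, -0.002], [0, 0, -0.002]], gripper=[0, 0])

```text
clock: 25.02
tcp_pos: [0.5221, -0.0332, 0.1005]
tool_rot: [[-0.006, 0.969, -0.248], [0.012, -0.248, -0.969], [-1.0, -0.009, -0.01]]
ft_force: [4.2, -3.0, -3.2]
finger_gap: 0.015
```

```bash
python3 pul.py 4 5
```

```text
t 25.02 r 0.0499 ang 96.9 head -14.4 z 0.1005 Ft -3.81 Fr -3.51 Fz -3.15 Tz -0.013 gap 0.0150
travel [[0.0, -0.0051, 0.002], [0.0, -0.0048, 0.0026], [0.0, -0.0046, 0.003], [0.0, -0.0043, 0.0034]]
rot [[-0.002, -0.003, 0.003], [0.0, 0.0, 0.0], [0.0, 0.0, 0.0], [0.0, 0.0, 0.0]]
```

Call:
move_arm(travel=[[0, -0.006, 0.0025], [0, -0.006, 0.003]], rot=[[0, -0.003, 0.001], [0, -0.001, 0]], gripper=[0, 0])

```text
clock: 25.28
tcp_pos: [0.5167, -0.0339, 0.1006]
tool_rot: [[0.004, 0.969, -0.249], [0.001, -0.249, -0.969], [-1.0, 0.004, -0.002]]
ft_force: [5.0, -3.7, -3.2]
finger_gap: 0.0155
```

Call:
move_arm(travel=[[0, -0.006, 0.0035], [0, -0.0057, 0.004]], rot=[[0, -0.001, 0], [0, -0.001, 0]], gripper=[0, 0])

```text
clock: 25.52
tcp_pos: [0.5117, -0.0353, 0.1006]
tool_rot: [[0.014, 0.969, -0.248], [-0.001, -0.248, -0.969], [-1.0, 0.014, -0.003]]
ft_force: [6.4, -2.9, -5.2]
finger_gap: 0.0152
```

```bash
python3 pul.py 4 5
```

```text
t 25.52 r 0.0501 ang 109.1 head -14.4 z 0.1006 Ft -5.08 Fr -4.78 Fz -5.17 Tz -0.033 gap 0.0152
travel [[-0.0001, -0.0043, 0.0033], [0.0, -0.0041, 0.0035], [0.0, -0.0038, 0.0039], [0.0, -0.0035, 0.0042]]
rot [[-0.002, -0.001, -0.004], [0.0, 0.0, 0.0], [0.0, 0.0, 0.0], [0.0, 0.0, 0.0]]
```

Call:
move_arm(travel=[[0, -0.0055, 0.0045], [0, -0.0053, 0.005]], rot=[[-0.001, -0.001, -0.005], [0, -0.001, -0.001]], gripper=[0, 0])

```text
clock: 25.78
tcp_pos: [0.5091, -0.0364, 0.1006]
tool_rot: [[0.01, 0.97, -0.243], [0.005, -0.243, -0.97], [-1.0, 0.008, -0.007]]
ft_force: [7.5, -0.9, -7.2]
finger_gap: 0.0155
```

Call:
move_arm(travel=[[0, -0.005, 0.0053], [0, -0.0048, 0.0056]], rot=[[0, -0.001, -0.002], [0, -0.001, -0.002]], gripper=[0, 0])

```text
clock: 26.02
tcp_pos: [0.5076, -0.0371, 0.1006]
tool_rot: [[0.013, 0.971, -0.239], [0.012, -0.24, -0.971], [-1.0, 0.009, -0.015]]
ft_force: [7.7, 0.7, -6.0]
finger_gap: 0.0154
```

```bash
python3 pul.py 4 5
```

```text
t 26.02 r 0.0499 ang 114.2 head -13.9 z 0.1006 Ft -7.26 Fr -2.52 Fz -5.99 Tz -0.019 gap 0.0154
travel [[-0.0001, -0.0042, 0.0035], [0.0, -0.0038, 0.0039], [0.0, -0.0035, 0.0042], [0.0, -0.0031, 0.0045]]
rot [[0.001, -0.005, -0.003], [0.0, 0.0, 0.0], [0.0, 0.0, 0.0], [0.0, 0.0, 0.0]]
```

Call:
move_arm(travel=[[0, -0.0055, 0.0065], [0, -0.0052, 0.0068]], rot=[[0.001, -0.005, -0.004], [0, -0.001, -0.002]], gripper=[0, 0])

```text
clock: 26.28
tcp_pos: [0.5054, -0.0382, 0.1006]
tool_rot: [[0.007, 0.971, -0.238], [0.011, -0.238, -0.971], [-1.0, 0.005, -0.012]]
ft_force: [7.0, 2.1, -7.3]
finger_gap: 0.0153
```

Call:
move_arm(travel=[[0, -0.0048, 0.007], [0, -0.0045, 0.007]], rot=[[0, -0.002, -0.002], [0, -0.002, -0.002]], gripper=[0, 0])

```text
clock: 26.52
tcp_pos: [0.5038, -0.0392, 0.1006]
tool_rot: [[0.009, 0.973, -0.232], [0.015, -0.232, -0.973], [-1.0, 0.006, -0.017]]
ft_force: [6.0, 1.7, -6.2]
finger_gap: 0.0158
```

```bash
python3 pul.py 4 5
```

```text
t 26.52 r 0.0498 ang 119.2 head -13.4 z 0.1006 Ft -6.03 Fr -1.46 Fz -6.20 Tz 0.021 gap 0.0158
travel [[-0.0001, -0.004, 0.0037], [0.0, -0.0035, 0.0042], [0.0, -0.0031, 0.0045], [0.0, -0.0027, 0.0048]]
rot [[0.003, -0.005, -0.002], [0.0, 0.0, 0.0], [0.0, 0.0, 0.0], [0.0, 0.0, 0.0]]
```

Call:
move_arm(travel=[[0, -0.005, 0.007], [0, -0.0048, 0.0075]], rot=[[0.002, -0.006, -0.002], [0, -0.002, -0.001]], gripper=[0, 0])

```text
clock: 26.78
tcp_pos: [0.5016, -0.0403, 0.1006]
tool_rot: [[0.011, 0.972, -0.233], [0.006, -0.233, -0.973], [-1.0, 0.01, -0.008]]
ft_force: [7.1, 3.0, -5.7]
finger_gap: 0.0151
```

Call:
move_arm(travel=[[0, -0.0045, 0.008], [0, -0.0042, 0.008]], rot=[[0.001, -0.003, -0.001], [0, -0.002, -0.001]], gripper=[0, 0])

```text
clock: 27.02
tcp_pos: [0.4993, -0.0418, 0.1006]
tool_rot: [[0.017, 0.973, -0.229], [0.006, -0.229, -0.973], [-1.0, 0.015, -0.01]]
ft_force: [5.9, 3.6, -4.5]
finger_gap: 0.0153
```

```bash
python3 pul.py 4 5
```

```text
t 27.02 r 0.0500 ang 125.1 head -13.2 z 0.1006 Ft -6.85 Fr -0.44 Fz -4.45 Tz 0.042 gap 0.0153
travel [[-0.0001, -0.0034, 0.0042], [0.0, -0.003, 0.0046], [0.0, -0.0026, 0.0048], [0.0, -0.0022, 0.005]]
rot [[0.004, -0.003, -0.005], [0.0, 0.0, 0.0], [0.0, 0.0, 0.0], [0.0, 0.0, 0.0]]
```

Call:
move_arm(travel=[[0, -0.0038, 0.0075], [0, -0.0035, 0.0075]], rot=[[0.002, -0.003, -0.005], [0, -0.001, -0.002]], gripper=[0, 0])

```text
clock: 27.28
tcp_pos: [0.4972, -0.0435, 0.1005]
tool_rot: [[0.006, 0.974, -0.228], [0.012, -0.228, -0.974], [-1.0, 0.003, -0.014]]
ft_force: [4.2, 3.6, -3.0]
finger_gap: 0.0153
```

```bash
python3 pul.py 4 5
```

```text
t 27.27 r 0.0498 ang 128.2 head -13.2 z 0.1005 Ft -5.53 Fr 0.29 Fz -3.02 Tz -0.013 gap 0.0153
travel [[-0.0001, -0.0034, 0.0043], [0.0, -0.0028, 0.0047], [0.0, -0.0023, 0.0049], [0.0, -0.0019, 0.0051]]
rot [[0.005, -0.004, -0.001], [0.0, 0.0, 0.0], [0.0, 0.0, 0.0], [0.0, 0.0, 0.0]]
```

Call:
move_arm(travel=[[0, -0.003, 0.0068], [0, -0.0027, 0.0068]], rot=[[0.003, -0.004, -0.001], [0, -0.001, -0.001]], gripper=[0, 0])

```text
clock: 27.52
tcp_pos: [0.4939, -0.0464, 0.1005]
tool_rot: [[0.005, 0.973, -0.232], [0.008, -0.232, -0.973], [-1.0, 0.003, -0.009]]
ft_force: [2.6, 4.2, -1.6]
finger_gap: 0.0153
```

```bash
python3 pul.py 4 5
```

```text
t 27.52 r 0.0499 ang 133.3 head -13.4 z 0.1005 Ft -4.75 Fr 1.24 Fz -1.55 Tz -0.079 gap 0.0153
travel [[-0.0, -0.0029, 0.0046], [0.0, -0.0023, 0.0049], [0.0, -0.0019, 0.0051], [0.0, -0.0014, 0.0053]]
rot [[0.003, -0.003, -0.001], [0.0, 0.0, 0.0], [0.0, 0.0, 0.0], [0.0, 0.0, 0.0]]
```

Call:
move_arm(travel=[[0, -0.0025, 0.0055], [0, -0.0021, 0.0055]], rot=[[0.002, -0.003, -0.001], [0, -0.001, 0]], gripper=[0, 0])

```text
clock: 27.78
tcp_pos: [0.488, -0.0528, 0.1005]
tool_rot: [[-0.001, 0.972, -0.237], [-0.002, -0.237, -0.972], [-1.0, -0.001, 0.003]]
ft_force: [1.3, 2.1, 0.5]
finger_gap: 0.0152
```

```bash
python3 pul.py 4 5
```

```text
t 27.77 r 0.0500 ang 143.2 head -13.7 z 0.1005 Ft -2.48 Fr 0.19 Fz 0.49 Tz -0.014 gap 0.0152
travel [[0.0, -0.002, 0.0051], [0.0, -0.0014, 0.0053], [0.0, -0.001, 0.0054], [0.0, -0.0005, 0.0054]]
rot [[0.002, 0.001, 0.0], [0.0, 0.0, 0.0], [0.0, 0.0, 0.0], [0.0, 0.0, 0.0]]
```

Call:
move_arm(travel=[[0, -0.002, 0.0051], [0, -0.0014, 0.0053]], rot=[[0.001, 0.001, 0], [0, 0, 0]], gripper=[0, 0])

```text
clock: 28.02
tcp_pos: [0.4828, -0.0615, 0.1005]
tool_rot: [[-0.001, 0.971, -0.241], [-0.0, -0.241, -0.971], [-1.0, -0.001, 0.0]]
ft_force: [3.0, 2.4, -1.7]
finger_gap: 0.0151
```

Call:
move_arm(travel=[[0, -0.0008, 0.0054], [0, -0.0003, 0.0055]], rot=[[0, 0, 0], [0, 0, 0]], gripper=[0, 0])

```text
clock: 28.28
tcp_pos: [0.4799, -0.0694, 0.1005]
tool_rot: [[0.0, 0.971, -0.24], [0.001, -0.24, -0.971], [-1.0, -0.0, -0.001]]
ft_force: [1.8, 3.6, -1.4]
finger_gap: 0.0152
```

```bash
python3 fit.py; python3 pul.py 4 5
```

```text
t 28.27 r 0.0500 ang 164.6 head -13.9 z 0.1005 Ft -3.93 Fr -0.75 Fz -1.39 Tz -0.029 gap 0.0152
travel [[-0.0, 0.0001, 0.0055], [0.0, 0.0006, 0.0054], [0.0, 0.0011, 0.0054], [0.0, 0.0015, 0.0052]]
rot [[0.001, -0.0, 0.0], [0.0, 0.0, 0.0], [0.0, 0.0, 0.0], [0.0, 0.0, 0.0]]
```

```bash
python3 pul.py 8 -6
```

```text
t 28.27 r 0.0500 ang 164.6 head -13.9 z 0.1005 Ft -3.93 Fr -0.75 Fz -1.39 Tz -0.029 gap 0.0152
travel [[0.0, 0.0005, -0.0065], [0.0, 0.0012, -0.0064], [0.0, 0.0018, -0.0063], [0.0, 0.0025, -0.006], [0.0, 0.0031, -0.0058], [0.0, 0.0037, -0.0054], [0.0, 0.0042, -0.005], [0.0, 0.0047, -0.0045]]
rot [[0.001, -0.0, 0.0], [0.0, 0.0, 0.0], [0.0, 0.0, 0.0], [0.0, 0.0, 0.0], [0.0, 0.0, 0.0], [0.0, 0.0, 0.0], [0.0, 0.0, 0.0], [0.0, 0.0, 0.0]]
```

Call:
move_arm(travel=[[0, 0.0005, -0.0065], [0, 0.001, -0.0065]], rot=[[0, 0, 0], [0, 0, 0]], gripper=[0, 0])

```text
clock: 28.52
tcp_pos: [0.4813, -0.0649, 0.1005]
tool_rot: [[-0.005, 0.969, -0.246], [-0.007, -0.246, -0.969], [-1.0, -0.004, 0.008]]
ft_force: [0.3, -3.2, 2.3]
finger_gap: 0.0154
```

Call:
move_arm(travel=[[0, 0.0016, -0.0064], [0, 0.0022, -0.0063]], rot=[[0, 0, 0], [0, 0, 0]], gripper=[0, 0])

```text
clock: 28.78
tcp_pos: [0.4846, -0.0581, 0.1004]
tool_rot: [[-0.011, 0.969, -0.248], [-0.012, -0.248, -0.969], [-1.0, -0.007, 0.014]]
ft_force: [-1.1, -5.9, 4.9]
finger_gap: 0.0157
```

```bash
python3 pul.py 5 -6
```

```text
t 28.77 r 0.0500 ang 150.5 head -14.4 z 0.1004 Ft 5.66 Fr -1.95 Fz 4.87 Tz 0.017 gap 0.0157
travel [[-0.0001, 0.002, -0.0062], [0.0, 0.0027, -0.006], [0.0, 0.0033, -0.0056], [0.0, 0.0039, -0.0053], [0.0, 0.0044, -0.0048]]
rot [[-0.002, 0.004, 0.002], [0.0, 0.0, 0.0], [0.0, 0.0, 0.0], [0.0, 0.0, 0.0], [0.0, 0.0, 0.0]]
```

Call:
move_arm(travel=[[0, 0.0022, -0.0068], [0, 0.0028, -0.0066]], rot=[[-0.001, 0.004, 0.002], [0, 0.002, 0.001]], gripper=[0, 0])

```text
clock: 29.02
tcp_pos: [0.4885, -0.0521, 0.1004]
tool_rot: [[-0.003, 0.969, -0.248], [-0.003, -0.248, -0.969], [-1.0, -0.002, 0.004]]
ft_force: [-1.2, -7.7, 5.4]
finger_gap: 0.0154
```

```bash
python3 pul.py 5 -6
```

```text
t 29.02 r 0.0500 ang 142.3 head -14.4 z 0.1004 Ft 6.85 Fr -3.75 Fz 5.39 Tz 0.009 gap 0.0154
travel [[-0.0, 0.0029, -0.0059], [0.0, 0.0035, -0.0055], [0.0, 0.0041, -0.0051], [0.0, 0.0046, -0.0046], [0.0, 0.0051, -0.0041]]
rot [[-0.002, 0.001, 0.001], [0.0, 0.0, 0.0], [0.0, 0.0, 0.0], [0.0, 0.0, 0.0], [0.0, 0.0, 0.0]]
```

Call:
move_arm(travel=[[0, 0.0035, -0.007], [0, 0.004, -0.0067]], rot=[[-0.001, 0.003, 0.001], [0, 0.002, 0.001]], gripper=[0, 0])

```text
clock: 29.28
tcp_pos: [0.4937, -0.0464, 0.1004]
tool_rot: [[-0.001, 0.969, -0.248], [0.004, -0.248, -0.969], [-1.0, -0.002, -0.003]]
ft_force: [-1.4, -6.0, 5.3]
finger_gap: 0.0157
```

```bash
python3 pul.py 5 -6
```

```text
t 29.27 r 0.0500 ang 133.4 head -14.3 z 0.1004 Ft 5.14 Fr -3.46 Fz 5.27 Tz -0.014 gap 0.0157
travel [[0.0, 0.0038, -0.0053], [0.0, 0.0043, -0.0049], [0.0, 0.0048, -0.0044], [0.0, 0.0053, -0.0039], [0.0, 0.0056, -0.0033]]
rot [[-0.002, -0.001, 0.0], [0.0, 0.0, 0.0], [0.0, 0.0, 0.0], [0.0, 0.0, 0.0], [0.0, 0.0, 0.0]]
```

Call:
move_arm(travel=[[0, 0.004, -0.0055], [0, 0.0043, -0.005]], rot=[[-0.001, 0, 0], [0, 0, 0]], gripper=[0, 0])

```text
clock: 29.52
tcp_pos: [0.4998, -0.0414, 0.1004]
tool_rot: [[-0.006, 0.969, -0.246], [-0.001, -0.246, -0.969], [-1.0, -0.006, 0.002]]
ft_force: [-2.3, -3.6, 3.0]
finger_gap: 0.0153
```

```bash
python3 pul.py 5 -6
```

```text
t 29.52 r 0.0500 ang 124.4 head -14.2 z 0.1004 Ft 3.92 Fr -1.68 Fz 2.99 Tz -0.001 gap 0.0153
travel [[-0.0, 0.0046, -0.0047], [0.0, 0.0051, -0.0042], [0.0, 0.0055, -0.0036], [0.0, 0.0058, -0.003], [0.0, 0.0061, -0.0024]]
rot [[-0.001, 0.001, 0.002], [0.0, 0.0, 0.0], [0.0, 0.0, 0.0], [0.0, 0.0, 0.0], [0.0, 0.0, 0.0]]
```

Call:
move_arm(travel=[[0, 0.0046, -0.0047], [0, 0.005, -0.004]], rot=[[0, 0, 0.001], [0, 0, 0]], gripper=[0, 0])

```text
clock: 29.78
tcp_pos: [0.5096, -0.0362, 0.1005]
tool_rot: [[-0.003, 0.969, -0.245], [-0.002, -0.245, -0.969], [-1.0, -0.002, 0.002]]
ft_force: [1.0, -4.3, 3.2]
finger_gap: 0.0154
```

```bash
python3 pul.py 5 -6
```

```text
t 29.77 r 0.0500 ang 111.6 head -14.2 z 0.1005 Ft 0.69 Fr -4.35 Fz 3.19 Tz 0.014 gap 0.0154
travel [[-0.0, 0.0055, -0.0035], [0.0, 0.0058, -0.0029], [0.0, 0.0061, -0.0023], [0.0, 0.0063, -0.0017], [0.0, 0.0065, -0.001]]
rot [[-0.001, 0.001, 0.001], [0.0, 0.0, 0.0], [0.0, 0.0, 0.0], [0.0, 0.0, 0.0], [0.0, 0.0, 0.0]]
```

Call:
move_arm(travel=[[0, 0.0055, -0.0035], [0, 0.0058, -0.0029]], rot=[[0, 0, 0.001], [0, 0, 0]], gripper=[0, 0])

```text
clock: 30.02
tcp_pos: [0.5187, -0.0335, 0.1004]
tool_rot: [[-0.003, 0.97, -0.245], [-0.004, -0.245, -0.969], [-1.0, -0.002, 0.005]]
ft_force: [-3.0, -3.8, 6.6]
finger_gap: 0.0149
```

Call:
move_arm(travel=[[0, 0.006, -0.0018], [0, 0.0062, -0.001]], rot=[[0, 0, 0], [0, 0, 0]], gripper=[0, 0])

```text
clock: 30.28
tcp_pos: [0.527, -0.0327, 0.1004]
tool_rot: [[-0.007, 0.97, -0.244], [-0.004, -0.244, -0.97], [-1.0, -0.006, 0.006]]
ft_force: [-3.6, -2.5, 7.1]
finger_gap: 0.0151
```

```bash
python3 pul.py 5 6
```

```text
t 30.27 r 0.0500 ang 91.3 head -14.1 z 0.1004 Ft 3.70 Fr -2.44 Fz 7.10 Tz 0.002 gap 0.0151
travel [[0.0, -0.0062, 0.0021], [0.0, -0.006, 0.0027], [0.0, -0.0057, 0.0033], [0.0, -0.0053, 0.0039], [0.0, -0.0048, 0.0044]]
rot [[-0.001, 0.002, 0.002], [0.0, 0.0, 0.0], [0.0, 0.0, 0.0], [0.0, 0.0, 0.0], [0.0, 0.0, 0.0]]
```

Call:
move_arm(travel=[[0, -0.0066, 0.002], [0, -0.0065, 0.0025], [0, -0.0062, 0.003], [0, -0.006, 0.0037]], rot=[[0, 0.001, 0.001], [0, 0, -0.001], [0, 0, -0.001], [0, 0, -0.001]], gripper=[0, 0, 0, 0])

```text
clock: 30.78
tcp_pos: [0.5156, -0.0343, 0.1005]
tool_rot: [[0.008, 0.97, -0.244], [0.007, -0.244, -0.97], [-1.0, 0.006, -0.009]]
ft_force: [4.4, -1.9, -2.7]
finger_gap: 0.0151
```

```bash
python3 pul.py 5 6
```

```text
t 30.77 r 0.0499 ang 104.4 head -14.1 z 0.1005 Ft -3.78 Fr -2.94 Fz -2.74 Tz -0.035 gap 0.0151
travel [[-0.0001, -0.0056, 0.0033], [0.0, -0.0052, 0.004], [0.0, -0.0048, 0.0045], [0.0, -0.0043, 0.005], [0.0, -0.0037, 0.0054]]
rot [[-0.001, -0.003, -0.002], [0.0, 0.0, 0.0], [0.0, 0.0, 0.0], [0.0, 0.0, 0.0], [0.0, 0.0, 0.0]]
```

Call:
move_arm(travel=[[0, -0.0065, 0.0045], [0, -0.0065, 0.0055], [0, -0.006, 0.006], [0, -0.0056, 0.0068]], rot=[[0, -0.003, -0.003], [0, -0.001, -0.002], [0, -0.001, -0.002], [0, -0.001, -0.002]], gripper=[0, 0, 0, 0])

```text
clock: 31.28
tcp_pos: [0.5054, -0.0383, 0.1006]
tool_rot: [[0.002, 0.971, -0.238], [0.012, -0.238, -0.971], [-1.0, -0.001, -0.012]]
ft_force: [7.8, 2.2, -7.0]
finger_gap: 0.0154
```

```bash
python3 pul.py 5 6
```

```text
t 31.27 r 0.0498 ang 117.0 head -13.8 z 0.1006 Ft -7.92 Fr -1.59 Fz -7.00 Tz 0.028 gap 0.0154
travel [[-0.0, -0.0049, 0.0044], [0.0, -0.0042, 0.005], [0.0, -0.0037, 0.0054], [0.0, -0.0031, 0.0058], [0.0, -0.0025, 0.0061]]
rot [[0.001, -0.004, 0.0], [0.0, 0.0, 0.0], [0.0, 0.0, 0.0], [0.0, 0.0, 0.0], [0.0, 0.0, 0.0]]
```

Call:
move_arm(travel=[[0, -0.0053, 0.007], [0, -0.005, 0.0075], [0, -0.0047, 0.008], [0, -0.0045, 0.008]], rot=[[0, -0.005, -0.002], [0, -0.002, -0.001], [0, -0.002, -0.001], [0, -0.002, -0.001]], gripper=[0, 0, 0, 0])

```text
clock: 31.78
tcp_pos: [0.498, -0.0428, 0.1006]
tool_rot: [[0.005, 0.974, -0.225], [0.008, -0.225, -0.974], [-1.0, 0.004, -0.009]]
ft_force: [4.9, 2.7, -4.0]
finger_gap: 0.0156
```

```bash
python3 pul.py 5 6
```

```text
t 31.77 r 0.0499 ang 127.0 head -13.0 z 0.1006 Ft -5.57 Fr -0.77 Fz -3.98 Tz -0.001 gap 0.0156
travel [[-0.0001, -0.004, 0.0051], [0.0, -0.0033, 0.0057], [0.0, -0.0027, 0.006], [0.0, -0.002, 0.0062], [0.0, -0.0014, 0.0064]]
rot [[0.005, -0.003, -0.001], [0.0, 0.0, 0.0], [0.0, 0.0, 0.0], [0.0, 0.0, 0.0], [0.0, 0.0, 0.0]]
```

Call:
move_arm(travel=[[0, -0.0035, 0.0062], [0, -0.003, 0.006], [0, 0, 0]], rot=[[0, -0.003, -0.001], [0, -0.001, -0.001], [0, 0, 0]], gripper=[0, 0, 0])

```text
clock: 32.15
tcp_pos: [0.495, -0.0452, 0.1005]
tool_rot: [[0.004, 0.976, -0.22], [0.005, -0.22, -0.976], [-1.0, 0.003, -0.006]]
ft_force: [-0.1, -4.8, 2.2]
finger_gap: 0.0154
```

```bash
python3 pul.py 5 6
```

```text
t 32.15 r 0.0500 ang 131.4 head -12.7 z 0.1005 Ft 3.22 Fr -3.52 Fz 2.22 Tz -0.026 gap 0.0154
travel [[-0.0, -0.0035, 0.0055], [0.0, -0.0028, 0.0059], [0.0, -0.0022, 0.0062], [0.0, -0.0015, 0.0064], [0.0, -0.0009, 0.0065]]
rot [[0.007, -0.002, -0.001], [0.0, 0.0, 0.0], [0.0, 0.0, 0.0], [0.0, 0.0, 0.0], [0.0, 0.0, 0.0]]
```

Call:
move_arm(travel=[[0, -0.001, 0.004]], rot=[[0, 0, 0]], gripper=[0])

```text
clock: 32.28
tcp_pos: [0.4942, -0.0461, 0.1005]
tool_rot: [[0.006, 0.976, -0.218], [0.008, -0.218, -0.976], [-1.0, 0.004, -0.009]]
ft_force: [2.1, 5.2, -0.5]
finger_gap: 0.0153
```

```bash
python3 pul.py
```

```text
t 32.27 r 0.0498 ang 132.8 head -12.6 z 0.1005 Ft -5.05 Fr 2.38 Fz -0.50 Tz -0.025 gap 0.0153
```

Call:
move_arm(travel=[[0, 0.0005, -0.0015], [0, -0.0003, 0.001]], rot=[[0, 0, 0], [0, 0, 0]], gripper=[0, 0])

```text
clock: 32.52
tcp_pos: [0.4937, -0.0465, 0.1005]
tool_rot: [[0.005, 0.976, -0.219], [0.007, -0.219, -0.976], [-1.0, 0.003, -0.008]]
ft_force: [2.9, 2.9, -2.1]
finger_gap: 0.0155
```

```bash
python3 pul.py
```

```text
t 32.52 r 0.0499 ang 133.5 head -12.6 z 0.1005 Ft -4.10 Fr 0.06 Fz -2.14 Tz 0.006 gap 0.0155
```

Call:
move_arm(travel=[[0, 0.003, -0.004], [0, 0.0008, -0.001]], rot=[[0, 0, 0], [0, 0, 0]], gripper=[0, 0])

```text
clock: 32.78
tcp_pos: [0.4946, -0.0456, 0.1005]
tool_rot: [[-0.002, 0.975, -0.221], [0.002, -0.221, -0.975], [-1.0, -0.002, -0.002]]
ft_force: [1.9, -0.1, 2.8]
finger_gap: 0.0152
```

```bash
python3 pul.py
```

```text
t 32.77 r 0.0499 ang 132.0 head -12.7 z 0.1005 Ft -1.30 Fr -1.35 Fz 2.78 Tz -0.024 gap 0.0152
```

Call:
move_arm(travel=[[0, 0, 0], [0, 0, 0], [0, 0, 0], [-0.02, 0, 0], [-0.04, 0, 0], [-0.05, 0, 0]], rot=[[0, 0, 0], [0, 0, 0], [0, 0, 0], [0, 0, 0], [0, 0, 0], [0, 0, 0]], gripper=[0.45, 0.45, 0.45, 0.45, 0.45, 0.45])

```text
clock: 33.52
tcp_pos: [0.4925, -0.0443, 0.1875]
tool_rot: [[-0.01, 0.976, -0.218], [0.004, -0.218, -0.976], [-1.0, -0.011, -0.002]]
ft_force: [1.7, -0.4, -0.8]
finger_gap: 0.0395
```

```bash
python3 pul.py
```

```text
t 33.52 r 0.0523 ang 132.8 head -12.6 z 0.1875 Ft -0.95 Fr -1.44 Fz -0.85 Tz 0.015 gap 0.0395
```

Call:
move_arm(travel=[[-0.02, 0.01, 0.055], [-0.02, 0.01, 0.055], [-0.02, 0.01, 0.055], [0, 0, 0.03], [0, 0, 0]], rot=[[0, 0, 0], [0, 0, 0], [0, 0, 0], [0, 0, 0], [0, 0, 0]], gripper=[0.5, 0.5, 0.5, 0.5, 0.5])

```text
clock: 34.15
tcp_pos: [0.4841, -0.2053, 0.2389]
tool_rot: [[-0.003, 0.976, -0.216], [0.005, -0.216, -0.976], [-1.0, -0.004, -0.005]]
ft_force: [-0.2, 0.8, -0.7]
finger_gap: 0.0438
```

```bash
python3 snap.py w11
```

```text
34.15 [ 0.4841 -0.2053  0.2389] [[-0.0032  0.9765 -0.2155]
 [ 0.0054 -0.2155 -0.9765]
 [-1.     -0.0043 -0.0046]] [ 0.6586  0.6373 -0.5603  1.872   0.4646  0.7696 -0.3727] [ 0.501  -0.1257  0.3641]
```

View pics/w11z.png

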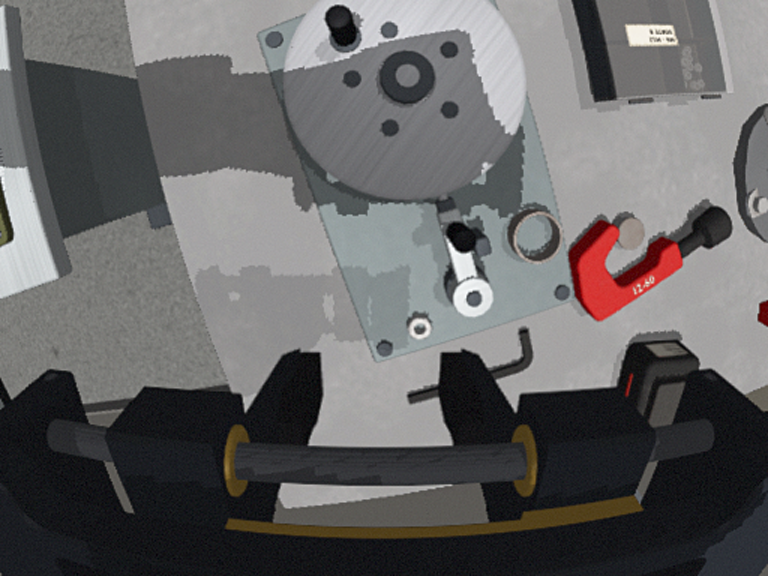

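```bash
python3 - <<'E'
from h import *
import pickle
np.set_printoptions(precision=4,suppress=True)
s,i=pickle.load(open("pics/w11.pkl","rb"))
P=lambda u,v,z:plane("wrist",u/1.5,v/1.5,z,i)[:2]
hub=P(407,76,.072);h=P(338,18,.113);pv=P(473,296,.055);k=P(460,236,.099);t=P(446,211,.05)
a=lambda p,q:np.degrees(np.arctan2(*(q-p)[::-1]))
print(hub,h,pv,k,t,"handle",a(hub,h),a(np.array([.528,-.0827]),h),"axis",a(pv,hub),"knob",a(pv,k),"tip",a(pv,t))
E
```

```text
[ 0.5264 -0.0833] [ 0.4931 -0.0471] [ 0.5439 -0.2452] [ 0.5359 -0.1881] [ 0.5356 -0.1796] handle 132.6205801522999 134.44441479176078 axis 96.15032468204679 knob 97.94207717358717 tip 97.1677605022588
```

```bash
python3 -c "
import cv2
a=cv2.imread('pics/w11.png')[115:225,260:380];cv2.imwrite('pics/w11c.png',cv2.resize(a,None,fx=5.4,fy=5.4,interpolation=cv2.INTER_CUBIC))"
```

```text
(no output)
```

View pics/w11c.png

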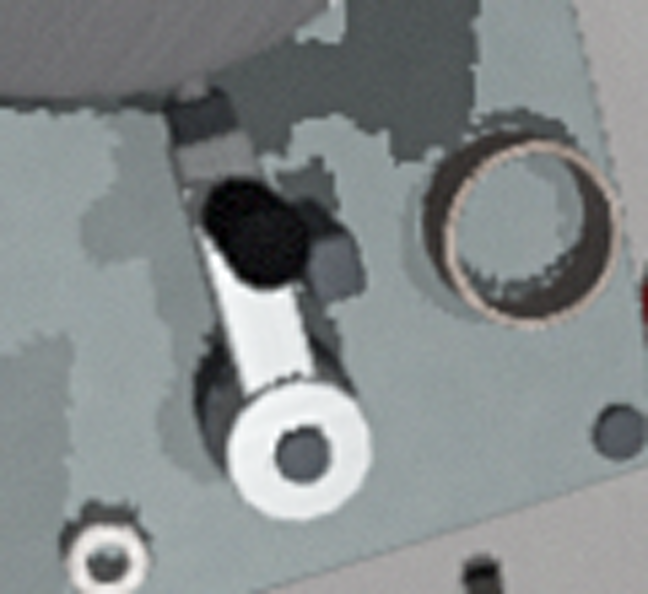

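```bash
python3 - <<'E'
from h import *
import pickle
np.set_printoptions(precision=4,suppress=True)
a=lambda p,q:np.degrees(np.arctan2(*(q-p)[::-1]))
s,i=pickle.load(open("pics/w11.pkl","rb"))
Q=lambda u,v,z:plane("wrist",u,v,z,i)[:2]
C=lambda u,v,z:Q(260+u/5.4,115+v/5.4,z)
s1=Q(384/1.5,348/1.5,.014);s2=Q(562/1.5,292/1.5,.014);s3=Q(274/1.5,39/1.5,.014)
print("y axis",a(s1,s3),a(s1,s2)+90,np.linalg.norm(s1-s3),np.linalg.norm(s1-s2))
m=(s1+s2)/2; print(m)
pv=np.array([.528,-.0827])+.165*np.array([np.sin(np.radians(6)),-np.cos(np.radians(6))]);print("pv",pv)
for z in(.05,.055,.06): print(z,C(303,455,z))
for z in(.043,.051): print("cap",C(203,118,z),a(pv,C(203,118,z)))
print("arm mid",[a(pv,C((235+300)/2+x,300,.051)) for x in(-3,3)],a(pv,C(262,240,.099)))
print("arm edges dir",a(C(248,385,.051),C(215,260,.051)),a(C(312,370,.051),C(300,305,.051)))
E
```

```text
y axis 95.98563971548528 95.86258340254562 0.2738330041804928 0.164258879185956
[ 0.5478 -0.2835]
pv [ 0.5452 -0.2468]
0.05 [ 0.5451 -0.2497]
0.055 [ 0.5444 -0.2477]
0.06 [ 0.5437 -0.2457]
cap [ 0.5375 -0.1767] 96.34154604985449
cap [ 0.5365 -0.1754] 96.94905515196452
arm mid [np.float64(95.3326821223036), np.float64(93.2072622608971)] 98.06167942552267
arm edges dir 94.62043273885195 91.30900759516062
```

```bash
python3 -c "
from cell import manip
s=manip.read_state();print(s['clock'],s['qvel'].round(3) if hasattr(s['qvel'],'round') else s['qvel'])
print(manip.close_job())"
```

```text
34.2 [-0.037 -0.    -0.026  0.01  -0.005 -0.005 -0.004]
the job is handed in; nothing more can be done
None
```

I swung the pointer arm home, turned the pulley through a full turn to feel its rim, and left it with the high spot at the pointer. The job was handed in at about 34 s, with the gripper clear of everything. It reported no verdict.

- **Arm home:** I gripped the knob and pushed until it stopped moving, at about 21 N. In the last picture the arm lies along the stand's axis. My separate readings of its angle ranged from about 5° short of the axis to 2° past it, against the allowed 2.9°. They disagreed that much because of pixel accuracy. I took the jam against the stop as the proof and did not push the knob again before handing in.
- **High spot:** One clear hump showed up in passes both ways. It spans handle angles of about 107° to 155° in the world frame, and adds about 3 N going up and takes off as much coming down. That 46–48° width matches the high spot. Its top is at about 131°. The zero-slope point read about 136° turning one way and about 125° the other, and I took the middle.
- **Lesser hump:** It was not clearly identified; there was only a weak trace near −140°.
- **Where the pulley stands:** I let go of the handle at 132°. The last picture gives 132.6° to 134.4°, which is 2–3° from the top against the allowed 8°.
- **Not checked:** The pointer's contact force itself cannot be read, so its 13.3 N is inferred from the position. I did not measure the loose parts again. The ones in the last picture (nut, pipe piece, hex key) look undisturbed; the spanner, flange and larger pipe piece are out of that view.

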